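Sort three sanding blocks by feel and stow them

ROBOT

A 7-joint arm with a two-finger parallel gripper is mounted at the origin on the work surface. World frame = base frame: x ahead of the robot, y to its left, z up, the work surface at z = 0. Lengths are in mm, angles in rad, forces in N, time in s.
With the tool pointing down it reaches from about 400 to 900 mm from the base axis. Payload 5.6 kg.
Tool frame: the origin (TCP) lies at the very end of the fingers, on their centre line; the grasp point (between the pads) lies 19 mm behind it; z points along the fingers, x is the direction in which the jaws open and shut, and the axes are right-handed (so a half turn about z gives the same grasp; the last joint's range is limited). The gripper opens to 92 mm and grips with 3 to 60 N. Pads are 20 mm wide; open, the fingers measure 128 mm over their backs; the gripper's body (75 mm by 189 mm) begins 69 mm behind the grasp point.
Start: joints at [-1.296, 0.468, -0.012, 1.603, 0.006, 1.071, -0.056], TCP at [203.152, 617.445, 214.592] pointing down, gripper open.
Joint ranges: [-2.53, 2.53], [-0.31, 2.02], [-1.57, 1.55], [0.28, 2.44], [-1.29, 4.43], [0.15, 1.84], [-2.92, 2.92]. Speed limits (rad/s): [2.57, 2.57, 3.14, 3.14, 3.14, 3.14, 3.14].

INTERFACE

Orientations are given as [roll, pitch, yaw] about the fixed x, y, z axes, in that order (R = Rz(yaw) Ry(pitch) Rx(roll)).
In Python, from plant import state, get_image, sign_off gives the robot as it stands.
- The arm moves only by the tool send_rows, never from a script. Its argument "commands" is a list of rows, each a list of 7 numbers: the shift along the world's x, y, z in mm, then the turn, a rotation vector about the world's x, y, z in rad, then the finger opening in mm, from 0 to 91.9. A call has 1 to 8 rows; each row shifts and turns the pose as measured when the row begins; what a row does not reach is not made up. A row lasts 1/8 s, in which the tool goes at most 62.5 mm and 10.7 degrees, less where a joint would pass 70% of its speed; a pose out of reach is approached as far as the arm can. A call with a gripper value outside its range is refused whole. The fingers move at their own pace and stop on an object; "grip_force" is the grip in N (left out, the last holds). Time passes only in rows, so rows that do not move let the fingers close. It gives the time, the measured TCP pose, the force and the opening at its end, in the units of the state.
- state(): the state, without advancing time (a new reading comes with each control period).
- get_image(name): name is "scene" or "top" or "wrist"; returns a dict with "frame" (420x560x3 uint8, blue, green, red), "z_map" (420x560 float32, mm along the optical axis (not along the pixel's ray), 0 where there is no reading), "fx", "fy", "cx", "cy" (pixels), "R" (3x3) and "t" (3): a world point X has camera coordinates R X + t. Camera axes: x right, y down, z forward; pixel columns grow to the right and rows downward; lengths in mm; the calibration is good to about 2 mm. The wrist camera is an equidistant fisheye: a pixel r from the principal point sees the ray r / f radians off the axis. A picture is of the moment at which its call begins.
- sign_off(): hands the job in, once; it reports no verdict.
The state is a dict: "t": time; "joint_pos": joint angles; "joint_vel": joint speeds; "joint_torque": joint torques, N m; "tool_pos": TCP position; "eef_rot": TCP orientation; "ft_force": force on the tool from outside, world axes, zero at the start; "ft_torque": the same for the moment, N m; "finger_gap": finger opening in mm.
Only numpy, scipy, OpenCV 4.12 (cv2) and the standard library are available. Lean on these libraries where they do the work, as an engineer would, in place of code of your own. Each camera call takes 0.05 s, during which the arm holds its last target.

TASK

Three sanding blocks on the desk look alike but have coarse, medium and smooth undersides: drag each across the desk to feel which is which. Put the coarsest fully home in the sloping holder, notch over the key, lay the medium one flat in the tray's near bay and the smoothest flat in its far bay. Set them down without dropping them, and leave the bottle, jar and scale where they are.

Things in the scene. Friction and masses are not known exactly. Their poses are not given: they have to be found in the camera images.
- card: Thin brown card lying fixed on the desk, 340 (x) x 150 mm (y), under 1 mm thick and no obstacle. Origin at its centre, x away from the robot. Three look-alike sanding blocks stand on it in a row along x, 120 mm apart: coarse, medium and smooth, in any order. Only their starting spots are given, not where they go later.
- spot_near (a point): Centre of the block that starts nearest the robot, 26.5 mm above its underside (the point stays there when the block is moved). z up, x along the block to its notched end. Body 110 (x) x 64 (y) x 22 mm high; across the middle of its top a grip rib 24 (x) x 44 mm (y), up to 53 mm above the underside. Notch in the middle of the +x end: 16 wide (y), 14 deep (x), full height.
- spot_mid (a point): The same for the block in the middle of the row, of the same shape. The blocks differ only in how hard the underside drags. Dragged over card or desk under its own weight (0.85 kg, steel core) a moving block resists with about 12 N (coarse), 4.2 N (medium) or 1.0 N (smooth), +-20%; less (down to 6, 3 and 0.9 N) if finger friction carries part of the weight, more if it presses down.
- spot_far (a point): The same for the block farthest from the robot, of the same shape. In all three blocks the lowest 5 mm (the abrasive) is set in 2 mm from the edges.
- pocket (a point): Centre of the holder's pocket floor, 40 mm above the desk. The pocket is tilted 30 degrees and opens up and away from the robot. z: out, square to the floor; x: down the slope; y: level. Inside 67.5 (x) x 113.5 mm (y), walls 14 high, 6 thick. A key 12 wide (x), 11.5 long (y), as high as the walls, stands mid-way along the +y end wall: a block goes in only with its notch to +y.
- holder: The fixed aluminium holder with the pocket, about 90 x 126 mm on the desk and 74 high. Origin on the desk, right below the pocket point; x away from the robot, y along the pocket, z up.
- near_bay (a point): Centre of the floor of the tray's bay nearer the robot, 5 mm above the desk; z up, x to the far bay. The fixed blue plastic tray is 180 (x) x 160 (y) x 26 mm high with 5 mm walls and floor and a wall of full height between its two bays, each 82.5 (x) x 150 mm (y) inside. A block lies in a bay along y, either way round.
- far_bay (a point): The same point of the tray's bay farther from the robot.
- powder_bottle: Bystander: white bottle with blue cap, 68 mm across, 90 high, loose. Origin at the centre of its underside.
- glass_jar: Bystander: glass jar, 80 mm across, 140 high, loose. Origin at the centre of its underside.
- scale: Bystander: round white scale, 156 mm across, 40 high, loose. Origin at the centre of its underside.
Mind the look-alikes: they are no part of the job. Leave any green or red look-alike of the part that bears near_bay alone. Leave any yellow look-alike of the holder alone.

How it is judged:
By the outcome, as a careful person would: the job done as asked, in the order asked, and still so for the second after the job is handed in, with the robot touching nothing.
It also fails if it takes over 72 s, if anything falls off the work surface, if the arm or the gripper's body presses on something with over 40 N, if the wrist force passes 120 N, or if a joint passes its speed limit or range.

## Working session

There is one attempt and no reset: what is moved stays moved. The work goes in short steps, Python scripts to look and compute and a tool call to move; the robot and the scene stay as the last step left them, time stands still between calls to the robot, and variables do not carry over. Pictures are saved under pics/ and viewed, and the job is handed in when it is done.

Besides the shell and the picture viewer there is one more tool, called as name(argument=value, ...), one argument or row to a line, values as JSON. send_rows: Moves the arm, as the interface text tells. Its arguments: {"type":"object","properties":{"commands":{"type":"array"},"grip_force":{"type":"number"}},"required":["commands"]}

```bash
mkdir -p pics; ls
cat > h.py <<'E'
import numpy as np, cv2, sys
from plant import state, get_image, sign_off
def cloud(im):
    z=im["z_map"]; h,w=z.shape
    u,v=np.meshgrid(np.arange(w),np.arange(h))
    X=np.stack([(u-im["cx"])/im["fx"]*z,(v-im["cy"])/im["fy"]*z,z],-1)
    P=(X-np.array(im["t"]))@np.array(im["R"])
    P[z<=0]=np.nan
    return P
E
python3 - <<'E'
from h import *
for n in ["scene","top","wrist"]:
    im=get_image(n); cv2.imwrite(f"pics/{n}0.png",im["frame"]); np.savez(f"{n}0.npz",**im)
    R=np.array(im["R"]);print(n,im["fx"],im["fy"],im["cx"],im["cy"],(-R.T@im["t"]).round(1),R.round(3).tolist())
print(state())
E
```

```text
pics
scene 440.52134100259343 440.52134100259343 274.3867041305045 205.86113682482832 [1417.5 -741.5  885.6] [[0.61, 0.792, 0.022], [0.463, -0.334, -0.821], [-0.643, 0.511, -0.571]]
top 424.54149509505953 424.54149509505953 275.1592728061176 208.67285431100223 [ 451.3   -9.7 1183. ] [[0.02, -1.0, 0.017], [-0.998, -0.021, -0.061], [0.062, -0.016, -0.998]]
wrist 325.19226210127806 325.19226210127806 279.63171384744646 209.78336429050663 [124.4 641.5 384.8] [[0.312, 0.95, -0.002], [0.908, -0.298, 0.294], [0.279, -0.094, -0.956]]
{'t': 0.15, 'joint_pos': array([-1.29597298,  0.46819607, -0.01156936,  1.6033553 ,  0.00600694,
        1.07138421, -0.05630767]), 'joint_vel': array([ 0.00072422, -0.00027577, -0.00130401, -0.00359102,  0.00109035,
        0.00150132,  0.00061117]), 'joint_torque': array([ 3.71829055e-04, -5.20960307e+01, -1.26705301e-02, -2.43975359e+01,
       -5.67057088e-02,  1.53612433e-02,  1.16833294e-04]), 'tool_pos': array([203.07586794, 617.02591939, 213.86891179]), 'eef_rot': array([3.14147049e+00, 1.30369994e-03, 1.25287331e+00]), 'ft_force': array([ 0.37126408,  0.69057587, -0.00404309]), 'ft_torque': array([-0.03037371,  0.01024878, -0.02272827]), 'finger_gap': 92.23456673707626}
```

View pics/scene0.png

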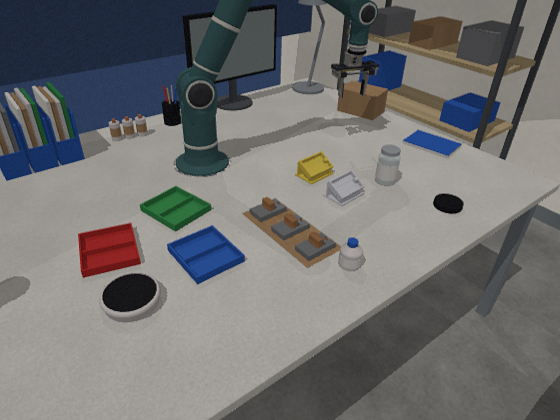

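View pics/top0.png

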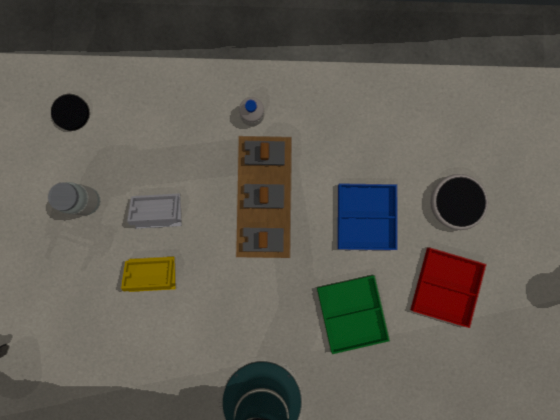

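View pics/wrist0.png

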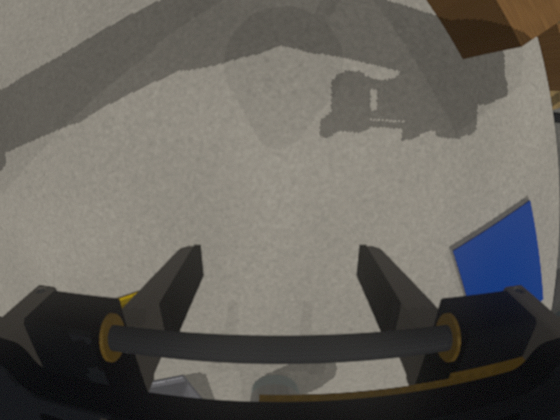

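Top picture: the trays are blue (367,216), green (352,313) and red (447,287). The blue one is meant, since the text says blue. The holders are grey (153,211) and yellow (148,273), and the grey aluminium one is meant. The blocks are at (263,152), (263,196) and (263,240), with their notches to the left (+y). I'll confirm these in enlarged crops and measure.

Run:
```python
from h import *
im=dict(np.load("top0.npz")); f=im["frame"]
a=cv2.resize(f[120:270,110:410],None,fx=2.66,fy=2.66,interpolation=cv2.INTER_CUBIC); cv2.imwrite("pics/topcrop.png",a)
ims=dict(np.load("scene0.npz")); a2=cv2.resize(ims["frame"][140:290,160:400],None,fx=3.3,fy=3.3,interpolation=cv2.INTER_CUBIC); cv2.imwrite("pics/scenecrop.png",a2)
for nm,i in (("top",im),("scene",ims)):
    P=cloud(i); hsv=cv2.cvtColor(i["frame"],cv2.COLOR_BGR2HSV)
    x,y,z=P[...,0],P[...,1],P[...,2]
    desk=(x>300)&(x<800)&(abs(y)<400)&(abs(z)<15); print(nm,"desk z",np.nanmedian(z[desk]))
    H,S,V=[hsv[...,k] for k in range(3)]
    card=(H<25)&(S>90)&(x>350)&(x<850)&(abs(y)<150)
    rib=card&(z>40); 
    n,l,st,c=cv2.connectedComponentsWithStats(rib.astype(np.uint8))
    for k in range(1,n):
        if st[k,4]>15:
            m=l==k; print(" rib",st[k,4],np.nanmean(P[m],0).round(1),np.nanmin(P[m],0).round(0),np.nanmax(P[m],0).round(0))
    m=card&(z<10); print(" card",np.nanpercentile(P[m],[1,99],axis=0).round(1).tolist())
    b=(H>100)&(H<130)&(S>120)&(x>400)&(x<750)&(y<-100)&(y>-400)&(z<60)
    print(" blue",b.sum(),np.nanpercentile(P[b],[.5,99.5],axis=0).round(1).tolist())
    pts=P[b][:,:2].astype(np.float32); print(" rect",cv2.minAreaRect(pts))
```

```text
top desk z 1.368415955897863
 rib 136 [677.7   4.2  53.4] [657.  -6.  46.] [701.  16.  60.]
 rib 135 [558.5   3.3  53.6] [538.  -8.  49.] [579.  14.  59.]
 rib 142 [438.8   2.8  53.6] [418.  -8.  48.] [459.  14.  59.]
 card [[391.3, -69.1, -3.4], [726.2, 77.8, 7.2]]
 blue 3826 [[418.5, -360.1, 0.5], [594.7, -202.5, 30.6]]
 rect ((506.2876281738281, -281.3526916503906), (179.25074768066406, 158.5773162841797), 0.4479696750640869)
scene desk z 2.8648030606061243
 rib 80 [446.5   2.5  50.8] [422.  -7.  40.] [466.  17.  60.]
 rib 102 [563.8   3.3  51.7] [538.  -6.  40.] [584.  20.  60.]
 rib 114 [683.8   3.8  51.4] [660.  -7.  40.] [704.  17.  58.]
 card [[404.8, -66.1, -0.9], [728.1, 77.8, 7.9]]
 blue 2527 [[419.1, -359.0, 2.4], [600.3, -201.0, 30.4]]
 rect ((509.97265625, -279.24920654296875), (185.62413024902344, 160.99354553222656), 0.45123714208602905)
```

View pics/topcrop.png

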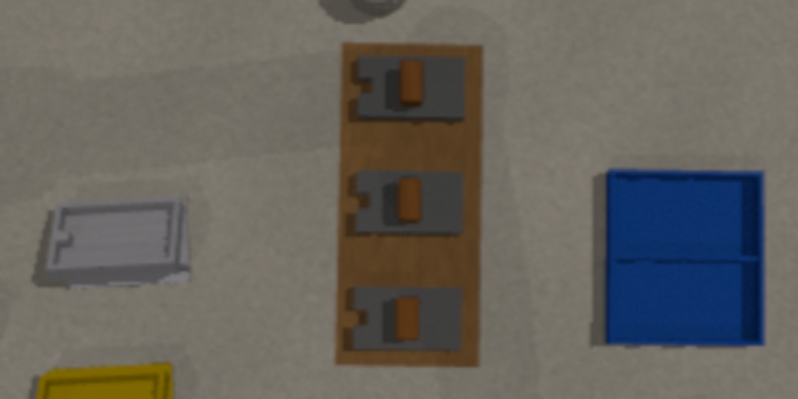

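View pics/scenecrop.png

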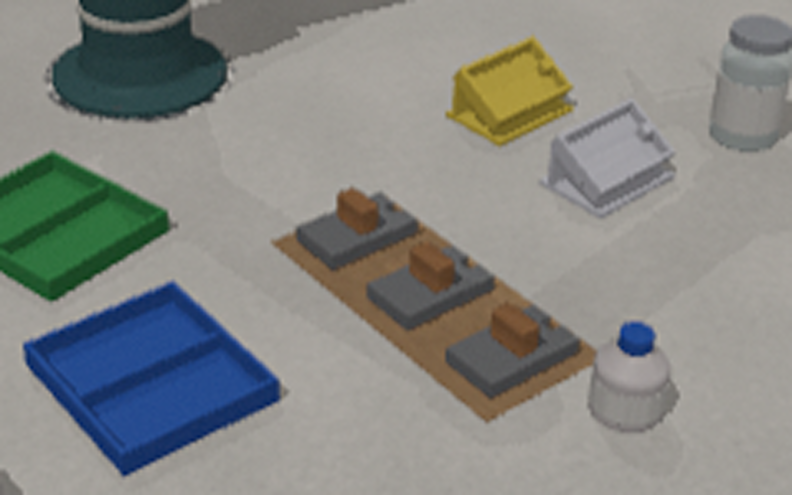

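Both crops confirm the choice: the grey holder has its key on the left, at crop (62,238), the blue tray's centre is at (685,258), and the three blocks are on the card. Next I'll get a rough fix on the holder.

Run:
```python
from h import *
for nm in ("top","scene"):
    i=dict(np.load(nm+"0.npz")); P=cloud(i); x,y,z=P[...,0],P[...,1],P[...,2]
    m=(x>430)&(x<640)&(y>200)&(y<420)&(z>12)&(z<110)
    hsv=cv2.cvtColor(i["frame"],cv2.COLOR_BGR2HSV); m&=hsv[...,1]<80
    Q=P[m]; print(nm,m.sum(),np.percentile(Q,[1,99],axis=0).round(1).tolist(),cv2.minAreaRect(Q[:,:2].astype(np.float32)))
    for lo,hi in ((12,25),(25,35),(35,45),(45,55),(55,65),(65,80)):
        k=(Q[:,2]>lo)&(Q[:,2]<hi); print(lo,k.sum(),Q[k].mean(0).round(1))
    for nme,bx in (("bottle",(700,860,-40,110)),("jar",(450,680,430,620)),("scale",(480,660,-620,-400))):
        k=(x>bx[0])&(x<bx[1])&(y>bx[2])&(y<bx[3])&(z>20); print(nme,np.nanpercentile(P[k],[2,98],axis=0).round(0).tolist() if k.sum() else None)
```

```text
top 1424 [[473.4, 232.0, 22.4], [553.9, 358.2, 73.8]] ((514.4384765625, 296.41302490234375), (79.0174560546875, 126.97090148925781), 4.464846134185791)
12 57 [538.5 291.7  22.8]
25 412 [536.1 299.1  30.6]
35 312 [520.9 295.   39.7]
45 289 [502.7 298.6  49.6]
55 155 [486.8 293.7  60. ]
65 199 [486.1 294.4  70.1]
bottle [[701.0, -30.0, 21.0], [817.0, 72.0, 94.0]]
jar [[498.0, 455.0, 27.0], [570.0, 524.0, 144.0]]
scale [[486.0, -599.0, 33.0], [622.0, -461.0, 46.0]]
scene 710 [[480.9, 234.4, 12.9], [557.7, 362.8, 74.9]] ((517.81298828125, 300.476806640625), (86.50360107421875, 133.81478881835938), 1.9629347324371338)
12 40 [525.7 273.9  18.2]
25 138 [531.9 294.3  31.1]
35 186 [526.1 298.7  39.4]
45 154 [505.9 301.9  50. ]
55 118 [495.4 299.4  58.6]
65 74 [489.3 296.3  71. ]
bottle [[701.0, -26.0, 21.0], [824.0, 63.0, 94.0]]
jar [[509.0, 458.0, 23.0], [578.0, 522.0, 145.0]]
scale [[492.0, -599.0, 25.0], [628.0, -462.0, 45.0]]
```

send_rows(
  commands=[
    [30, -45, 10, 0, 0, 0.16, 91],
    [30, -45, 10, 0, 0, 0.16, 91],
    [30, -45, 10, 0, 0, 0, 91],
    [30, -45, 10, 0, 0, 0, 91],
    [30, -45, 10, 0, 0, 0, 91],
    [30, -45, 10, 0, 0, 0, 91],
    [30, -45, 0, 0, 0, 0, 91],
  ],
)

```text
t: 1.02
tool_pos: [413.8, 294.0, 273.0]
eef_rot: [-3.14, 0.004, 1.593]
ft_force: [0.7, 0.2, -0.9]
finger_gap: 90.7
```

Run:
```python
from h import *
im=get_image("wrist"); cv2.imwrite("pics/w1.png",im["frame"]); np.savez("w1.npz",**im,**{k:v for k,v in state().items()})
print(-im["R"].T@im["t"],im["R"].round(3).tolist(),state()["tool_pos"],state()["eef_rot"])
```

```text
Traceback (most recent call last):
TypeError: numpy.savez() got multiple values for keyword argument 't'
```

View pics/w1.png

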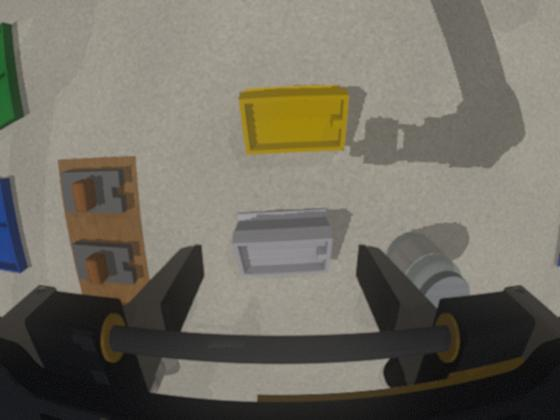

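The wrist picture shows the grey holder at (283,243) with its key at the right end, (322,248), and the yellow look-alike at (295,120). I'll take a second, closer view.

```bash
cat >> h.py <<'E'
def save(n,cam="wrist"):
    im=get_image(cam); cv2.imwrite(f"pics/{n}.png",im["frame"]); np.savez(f"{n}.npz",**im); return im
def load(n): return dict(np.load(n+".npz"))
def fcloud(im):
    z=im["z_map"]; h,w=z.shape
    u,v=np.meshgrid(np.arange(w),np.arange(h))
    a=(u-im["cx"])/im["fx"]; b=(v-im["cy"])/im["fy"]; r=np.hypot(a,b)+1e-12
    t=np.tan(r)*z
    X=np.stack([a/r*t,b/r*t,z],-1); P=(X-im["t"])@im["R"]; P[z<=0]=np.nan
    return P
def ray(im,u,v):
    a=(u-im["cx"])/im["fx"]; b=(v-im["cy"])/im["fy"]; r=np.hypot(a,b)+1e-12
    d=np.array([a/r*np.sin(r),b/r*np.sin(r),np.cos(r)]); return -im["R"].T@im["t"], im["R"].T@d
def proj(im,X):
    c=np.atleast_2d(X)@im["R"].T+im["t"]; rho=np.hypot(c[:,0],c[:,1])+1e-12; th=np.arctan2(rho,c[:,2])
    return np.c_[im["cx"]+im["fx"]*th*c[:,0]/rho, im["cy"]+im["fy"]*th*c[:,1]/rho]
def pproj(im,X):
    c=np.atleast_2d(X)@im["R"].T+im["t"]
    return np.c_[im["cx"]+im["fx"]*c[:,0]/c[:,2], im["cy"]+im["fy"]*c[:,1]/c[:,2]]
E
python3 -c "
from h import *
save('w1')
print(state()['tool_pos'])"
```

```text
[416.31983416 289.50158803 272.47614081]
```

send_rows(
  commands=[
    [40, 0, -40, 0, 0, -0.02, 91],
    [40, 0, -40, 0, 0, 0, 91],
    [0, 0, 0, 0, 0, 0, 91],
  ],
)

```text
t: 1.5
tool_pos: [497.9, 290.5, 190.7]
eef_rot: [-3.141, 0.004, 1.562]
ft_force: [-0.5, 0.3, 0.2]
finger_gap: 91.0
```

```bash
python3 -c "
from h import *
im=save('w2')
print(state()['tool_pos'],state()['eef_rot'])
cv2.imwrite('pics/w2c.png',cv2.resize(im['frame'][100:300,180:400],None,fx=3,fy=3,interpolation=cv2.INTER_CUBIC))
im=load('w1');cv2.imwrite('pics/w1c.png',cv2.resize(im['frame'][190:290,210:360],None,fx=5,fy=5,interpolation=cv2.INTER_CUBIC))"
```

```text
[497.3509638  291.62843794 192.64743991] [3.14034077e+00 2.19635963e-03 1.56337238e+00]
```

View pics/w2c.png

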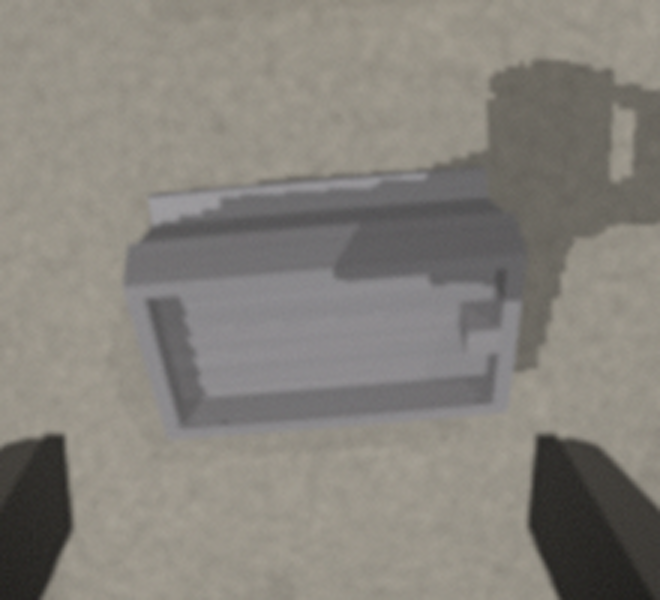

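View pics/w1c.png

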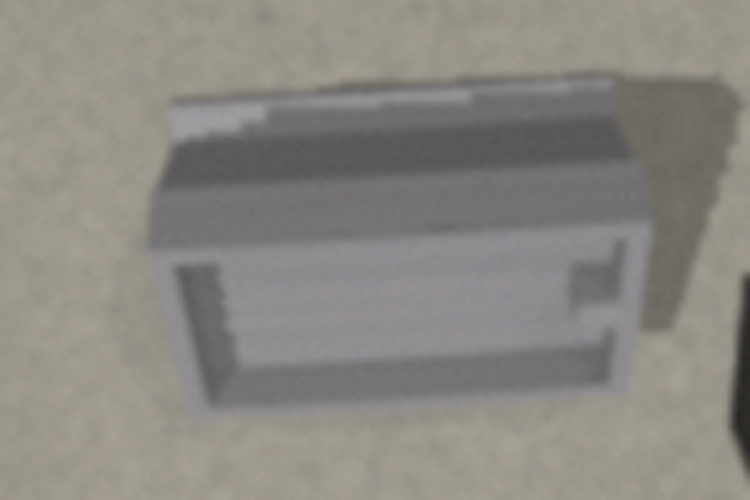

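```bash
cat >> h.py <<'E'
from scipy.optimize import least_squares
from scipy.spatial.transform import Rotation as Ro
def pocketR(yaw): return Ro.from_euler('z',yaw).as_matrix()@Ro.from_euler('y',30,degrees=True).as_matrix()
E
python3 - <<'E'
from h import *
A,B=load('w1'),load('w2')
# corner order: (-x,-y),(-x,+y),(+x,+y),(+x,-y)
def up(p,o,s): return (np.array(p)+.5)/s-.5+np.array(o)
c1=up([(151,250),(651,222),(631,388),(193,415)],(210,190),5.)
c2=up([(128,288),(522,258),(508,408),(172,438)],(180,100),3.)
L=np.array([(-39.75,-62.75,14),(-39.75,62.75,14),(39.75,62.75,14),(39.75,-62.75,14)])
def pts(p,L): return p[:3]+L@pocketR(p[3]).T
for sel in ((1,1),(1,0),(0,1)):
    def f(p):
        X=pts(p,L); return np.r_[((proj(A,X)-c1)*sel[0]).ravel(),((proj(B,X)-c2)*sel[1]).ravel()]
    s=least_squares(f,[515,296,40,0.0]); print(sel,s.x.round(3),np.abs(s.fun).max().round(2),s.fun.round(1))
    if sel==(1,1): p=s.x
# depth checks
for n,im in (('w1',A),('w2',B)):
    P=fcloud(im); Q=(P-p[:3])@pocketR(p[3])
    k=(abs(Q[...,0])<25)&(Q[...,1]>-45)&(Q[...,1]<30)&(abs(Q[...,2])<10); q=Q[k]
    print(n,'floor z',np.median(q[:,2]),'fit',np.linalg.lstsq(np.c_[q[:,:2],np.ones(len(q))],q[:,2],rcond=None)[0].round(3))
    k=(P[...,2]<20)&(P[...,2]>-20)&(P[...,0]>300); print('desk',np.median(P[k][:,2]))
# overlay
def ov(im,s,o,sh,name):
    f=cv2.resize(im['frame'][o[1]:o[1]+sh[1],o[0]:o[0]+sh[0]],None,fx=s,fy=s,interpolation=cv2.INTER_CUBIC)
    for hx,hy,zz,c in ((39.75,62.75,14,(0,0,255)),(33.75,56.75,14,(0,255,0)),(33.75,56.75,0,(255,0,0))):
        C=np.array([(-hx,-hy,zz),(-hx,hy,zz),(hx,hy,zz),(hx,-hy,zz)])
        u=(proj(im,pts(p,C))-o+.5)*s-.5
        cv2.polylines(f,[u.round().astype(np.int32)],True,c,1)
    C=np.array([(-6,56.75,14),(-6,45.25,14),(6,45.25,14),(6,56.75,14)]);u=(proj(im,pts(p,C))-o+.5)*s-.5
    cv2.polylines(f,[u.round().astype(np.int32)],True,(0,255,255),1)
    cv2.imwrite(name,f)
ov(B,3,np.array((180,100)),(220,200),'pics/ov2.png'); ov(A,5,np.array((210,190)),(150,100),'pics/ov1.png')
E
```

```text
(1, 1) [5.13744e+02 2.98530e+02 3.42730e+01 8.10000e-02] 1.04 [ 0.3  0.  -0.3 -0.6 -0.7  0.4  0.6  0.2  0.1  0.1  0.7 -1.  -0.9  0.9
  0.1  0.1]
(1, 0) [5.12714e+02 2.98498e+02 3.65480e+01 7.90000e-02] 0.57 [ 0.  -0.2  0.1 -0.6 -0.5  0.6  0.3  0.3 -0.  -0.   0.  -0.  -0.   0.
 -0.  -0. ]
(0, 1) [5.13993e+02 2.98525e+02 3.34970e+01 8.20000e-02] 1.03 [ 0.   0.  -0.  -0.  -0.   0.   0.   0.   0.2  0.3  0.5 -1.  -1.   0.8
  0.3  0.1]
w1 floor z 4.703327546065016 fit [ 0.007 -0.     4.712]
desk 1.1145869694264898
w2 floor z 4.455443056053232 fit [1.000e-03 1.000e-03 4.469e+00]
desk 1.0791531723921686
```

View pics/ov2.png

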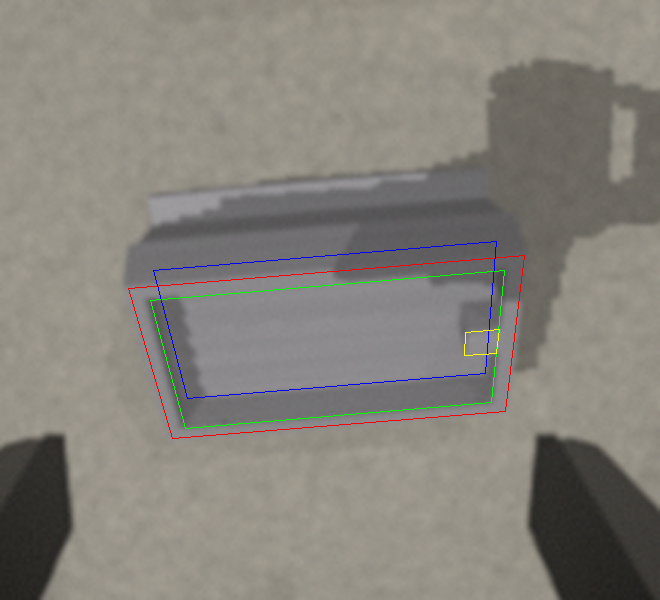

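View pics/ov1.png

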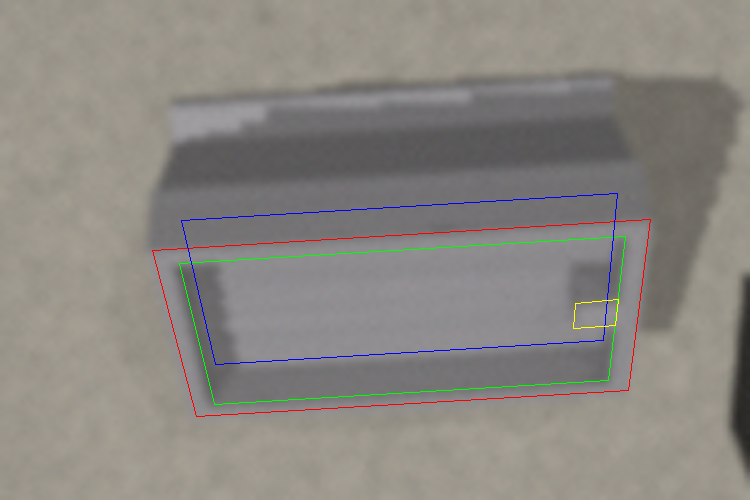

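The overlays line up with the rim edges, but the depth map puts the floor about 4.5 mm higher. I'll check for that camera bias on the blocks and tray, whose heights are known.

send_rows(
  commands=[
    [10, -48, 16, 0, 0, 0.008, 91],
    [10, -48, 16, 0, 0, 0, 91],
    [10, -48, 16, 0, 0, 0, 91],
    [10, -48, 16, 0, 0, 0, 91],
    [10, -48, 16, 0, 0, 0, 91],
    [10, -48, 0, 0, 0, 0, 91],
    [0, 0, 0, 0, 0, 0, 91],
  ],
)

```text
t: 2.42
tool_pos: [552.7, 5.4, 286.1]
eef_rot: [3.128, -0.007, 1.587]
ft_force: [-0.3, -0.2, 0.4]
finger_gap: 90.8
```

```bash
python3 -c "
from h import *
im=save('w3')
print(state()['tool_pos'],state()['eef_rot'])
"
```

```text
[552.69851575   8.29092465 286.15650406] [ 3.12802744 -0.00831795  1.5911385 ]
```

View pics/w3.png

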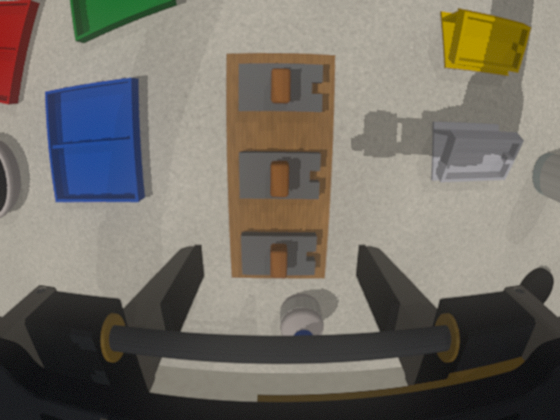

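Everything is in one wrist view: blocks at (280,87), (280,175) and (280,255), blue tray at (95,142), grey holder at (475,152). I'll fit the card, block and tray corners.

Run:
```python
from h import *
im=load('w3');f=im['frame']
cv2.imwrite('pics/w3a.png',cv2.resize(f[45:285,220:345],None,fx=2.5*2.5/2.5,fy=2.5,interpolation=cv2.INTER_CUBIC))
cv2.imwrite('pics/w3b.png',cv2.resize(f[70:210,40:150],None,fx=4,fy=4,interpolation=cv2.INTER_CUBIC))
cv2.imwrite('pics/w3c.png',cv2.resize(f[115:190,425:530],None,fx=6,fy=6,interpolation=cv2.INTER_CUBIC))
P=fcloud(im)
x,y,z=[P[...,k] for k in range(3)]
hsv=cv2.cvtColor(f,cv2.COLOR_BGR2HSV);H,S,V=[hsv[...,k] for k in range(3)]
for (u,v) in ((250,105),(280,87),(280,175),(280,262)):print((u,v),P[v-2:v+3,u-2:u+3].reshape(-1,3).mean(0).round(1))
m=(z>19)&(z<36)&(abs(y)<90)&(x>370)&(x<760)&(S<60);print('blocktop',np.median(z[m]),m.sum())
m=(z>45)&(z<60)&(abs(y)<40)&(x>370)&(x<760)
n,l,st,c=cv2.connectedComponentsWithStats(m.astype(np.uint8))
for k in range(1,n):
    if st[k,4]>60: print('rib',st[k],P[l==k].mean(0).round(1),np.median(z[l==k]))
b=(H>100)&(H<130)&(S>120)&(x>380)&(x<650)&(y<-150)&(y>-400)
print('tray floor',np.median(z[b&(z<15)]),'rect',cv2.minAreaRect(P[b&(z>-10)][:,:2].astype(np.float32)))
t=b&(z>20);print('rim',np.median(z[t]),np.percentile(P[t],[1,99],axis=0).round(1).tolist())
```

```text
(250, 105) [463.2 -35.2  22.8]
(280, 87) [441.    3.6  53.9]
(280, 175) [551.    5.5  53.7]
(280, 262) [672.7   7.6  54.1]
blocktop 22.96855923229156 8360
rib [271  68  20  35 677] [438.7   4.   53.4] 53.571653819396005
rib [270 163  19  34 626] [557.1   4.3  53.2] 53.487665868515705
rib [270 249  17  29 483] [675.    4.9  53.3] 53.64049221808658
tray floor 6.322437582447035 rect ((507.1200256347656, -280.31451416015625), (177.9951171875, 160.34727478027344), 0.38407543301582336)
rim 26.063425588475 [[418.5, -359.5, 20.2], [594.6, -200.8, 29.1]]
```

View pics/w3a.png

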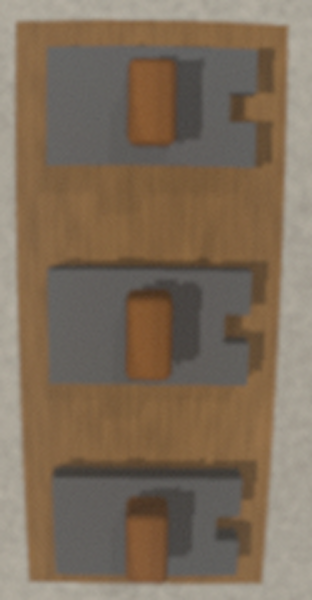

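View pics/w3b.png

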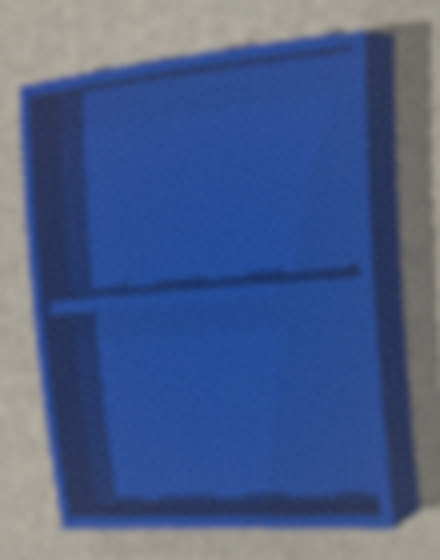

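View pics/w3c.png

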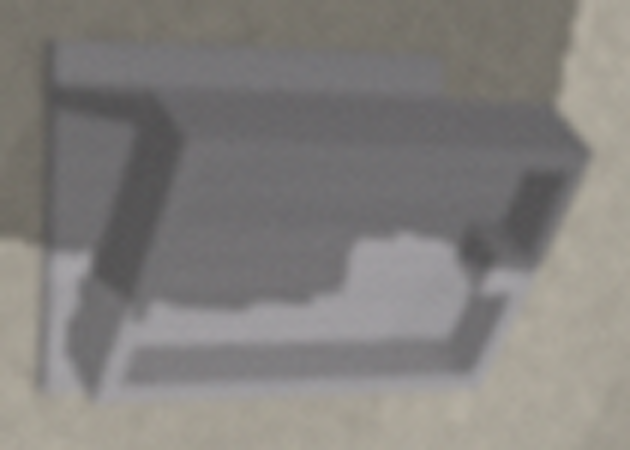

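Run:
```python
from h import *
def up(p,o,s): return (np.array(p)+.5)/s-.5+np.array(o)
def rect(a,b): return np.array([(-a,-b,0),(-a,b,0),(a,b,0),(a,-b,0)],float)
def fit(im,L,c,g,R=lambda w:Ro.from_euler('z',w).as_matrix()):
    s=least_squares(lambda p:(proj(im,p[:3]+L@R(p[3]).T)-c).ravel(),g); return s.x.round(3),np.abs(s.fun).max().round(2)
A=load('w3')
print('card',fit(A,rect(170,75),up([(15,22),(288,26),(262,582),(30,580)],(220,45),2.5),[557,4,0,0]))
print('tray rim',fit(A,rect(90,80),up([(21,88),(388,32),(398,528),(63,526)],(40,70),4.),[507,-280,26,0]))
# block tops: corners -x-y.. block x->world y
for n,c,g in (('near',[(47,46),(258,47),(258,166),(47,166)],438),('mid',[(49,268),(252,269),(247,386),(49,384)],557),('far',[(52,476),(243,479),(239,577),(56,574)],675)):
    print(n,fit(A,rect(32,55),up(c,(220,45),2.5),[g,4,22,0]))
# holder w3c
L=np.array([(-39.75,62.75,14),(39.75,62.75,14),(39.75,-62.75,14)])
print('holder',fit(A,L,up([(590,150),(480,385),(93,400)],(425,115),6.),[514,298,38,.08],pocketR))
for n in ('w1','w2','w3'):
    im=load(n);P=fcloud(im);p=np.array([515.2,298.5,38,.081]);Q=(P-p[:3])@pocketR(p[3])
    k=(abs(Q[...,0])<38.5)&(abs(Q[...,1])<61.5)&((abs(Q[...,0])>35)|(abs(Q[...,1])>58))&(abs(Q[...,2]-14)<6);print(n,'rim z',np.median(Q[k][:,2]),k.sum())
    fl=(abs(Q[...,0])<20)&(abs(Q[...,1])<35)&(abs(Q[...,2])<8);print('floor',np.median(Q[fl][:,2]))
    ap=(Q[...,2]>8)&(Q[...,2]<22)&(abs(Q[...,0])<60)&(abs(Q[...,1])<80); print(np.percentile(Q[ap],[1,99],axis=0).round(1).tolist())
```

```text
card (array([ 5.58751e+02,  4.77800e+00, -1.00000e-02,  7.00000e-03]), np.float64(0.35))
tray rim (array([ 5.07294e+02, -2.77608e+02,  2.76210e+01, -8.00000e-03]), np.float64(2.59))
near (array([4.38299e+02, 4.72200e+00, 2.59430e+01, 1.60000e-02]), np.float64(0.22))
mid (array([5.5798e+02, 5.0610e+00, 2.3816e+01, 5.0000e-03]), np.float64(0.64))
far (array([6.76702e+02, 5.99300e+00, 2.72340e+01, 2.00000e-03]), np.float64(0.5))
holder (array([5.11119e+02, 3.00071e+02, 3.68490e+01, 8.20000e-02]), np.float64(0.28))
w1 rim z 14.812104311876514 184
floor 0.7215143397470549
[[-45.8, -62.5, 8.1], [34.3, 61.5, 15.9]]
w2 rim z 14.557593036402107 353
floor 0.4945315823076756
[[-45.7, -62.3, 8.1], [34.4, 62.0, 15.7]]
w3 rim z 14.361855563220924 160
floor 0.3990698126926164
[[-45.3, -64.3, 8.1], [34.6, 61.8, 16.0]]
```

Run:
```python
from h import *
for n in ('w1','w2','w3'):
    im=load(n);P=fcloud(im);p=np.array([515.2,298.5,38,.081]);Q=(P-p[:3])@pocketR(p[3])
    k=(Q[...,1]>-30)&(Q[...,1]<10)&(abs(Q[...,0])<60); q=Q[k]
    print(n,[(x,len(s),*np.percentile(s,[10,50,90]).round(1)) for x in range(-54,50,3) for s in [q[(q[:,0]>=x)&(q[:,0]<x+3),2]] if len(s)])
    k=(Q[...,0]>-25)&(Q[...,0]<-12)&(abs(Q[...,1])<75); q=Q[k]
    print([(x,len(s),*np.percentile(s,[50,90]).round(1)) for x in range(-75,75,3) for s in [q[(q[:,1]>=x)&(q[:,1]<x+3),2]] if len(s)])
```

```text
w1 [(-54, 71, np.float64(-74.3), np.float64(-73.3), np.float64(-71.9)), (-51, 71, np.float64(-72.9), np.float64(-71.3), np.float64(-70.1)), (-48, 204, np.float64(-70.2), np.float64(0.5), np.float64(12.8)), (-45, 367, np.float64(-67.8), np.float64(3.2), np.float64(14.1)), (-42, 113, np.float64(-67.1), np.float64(-65.4), np.float64(14.8)), (-39, 99, np.float64(-65.5), np.float64(-64.0), np.float64(-12.2)), (-36, 110, np.float64(-64.0), np.float64(-61.4), np.float64(-15.5)), (-33, 107, np.float64(-62.0), np.float64(-59.4), np.float64(-20.4)), (-30, 114, np.float64(-60.3), np.float64(-57.7), np.float64(-26.0)), (-27, 187, np.float64(-58.3), np.float64(-51.8), np.float64(-31.8)), (-24, 127, np.float64(-50.4), np.float64(-48.1), np.float64(-35.4)), (-21, 126, np.float64(-48.0), np.float64(-45.0), np.float64(0.7)), (-18, 65, np.float64(-46.8), np.float64(0.3), np.float64(1.1)), (-15, 40, np.float64(-0.1), np.float64(0.6), np.float64(1.2)), (-12, 42, np.float64(-0.0), np.float64(0.6), np.float64(1.2)), (-9, 34, np.float64(-0.1), np.float64(0.6), np.float64(1.1)), (-6, 45, np.float64(0.1), np
[... 10994 characters left out ...]
1.2)), (30, 24, np.float64(-45.3), np.float64(0.4)), (33, 24, np.float64(-23.5), np.float64(1.0)), (36, 20, np.float64(-23.1), np.float64(1.0)), (39, 17, np.float64(-46.9), np.float64(0.9)), (42, 20, np.float64(-23.3), np.float64(1.0)), (45, 22, np.float64(-0.7), np.float64(1.0)), (48, 18, np.float64(-46.0), np.float64(1.2)), (51, 20, np.float64(-22.0), np.float64(1.5)), (54, 52, np.float64(4.9), np.float64(13.4)), (57, 29, np.float64(9.5), np.float64(14.7)), (60, 15, np.float64(-46.0), np.float64(15.0)), (63, 1, np.float64(-50.8), np.float64(-50.8)), (66, 5, np.float64(-54.8), np.float64(-53.1)), (69, 11, np.float64(-54.6), np.float64(-52.5)), (72, 10, np.float64(-54.2), np.float64(-52.4))]
```

Run:
```python
from h import *
def up(p,o,s): return (np.array(p)+.5)/s-.5+np.array(o)
L=np.array([(-39.75,-62.75,14),(-39.75,62.75,14),(39.75,62.75,14),(39.75,-62.75,14)])
V={'w1':([0,1,2,3],up([(151,250),(651,222),(631,388),(193,415)],(210,190),5.)),
'w2':([0,1,2,3],up([(128,288),(522,258),(508,408),(172,438)],(180,100),3.)),
'w3':([1,2,3],up([(590,150),(480,385),(93,400)],(425,115),6.))}
I={k:load(k) for k in V}
for z in (38,39.5,41):
  for ks in (('w1',),('w2',),('w3',),('w1','w2','w3')):
    f=lambda p:np.concatenate([(proj(I[k],[p[0],p[1],z]+L[V[k][0]]@pocketR(p[2]).T)-V[k][1]).ravel() for k in ks])
    s=least_squares(f,[512,298,.08]);print(z,ks,s.x.round(3),np.sqrt((s.fun**2).mean()).round(2),np.abs(s.fun).max().round(1))
# depth wall edges with full frame: lower inner wall and upper outer wall, y outer walls
for k in V:
    P=fcloud(I[k]);p=np.array([510.8,298.1,41,.081]);Q=(P-p[:3])@pocketR(p[3]);x,y,zz=[Q[...,i] for i in range(3)]
    a=(abs(y)<40)&(zz>4)&(zz<11)
    lo=a&(x>25)&(x<42);hi=a&(x>-50)&(x<-32)
    b=(abs(x)<25)&(zz>4)&(zz<11)
    print(k,'lower inner',np.median(x[lo]).round(1),lo.sum(),'slope',np.polyfit(y[lo],x[lo],1).round(3),'upper outer',np.median(x[hi]).round(1),hi.sum(),np.polyfit(y[hi],x[hi],1).round(3),'-y wall',np.median(y[b&(y<-50)]).round(1),(b&(y<-50)).sum(),'+y',np.median(y[b&(y>53)]).round(1),(b&(y>53)).sum(),'floor',np.median(zz[(abs(x)<20)&(abs(y)<35)&(abs(zz)<8)]).round(2))
```

```text
38 ('w1',) [5.12077e+02 2.98449e+02 7.90000e-02] 0.39 0.6
38 ('w2',) [5.12652e+02 2.98414e+02 8.20000e-02] 0.91 1.4
38 ('w3',) [5.10949e+02 2.99226e+02 8.20000e-02] 0.17 0.3
38 ('w1', 'w2', 'w3') [5.12164e+02 2.98514e+02 8.20000e-02] 0.72 1.9
39.5 ('w1',) [5.11419e+02 2.98400e+02 7.90000e-02] 0.45 0.7
39.5 ('w2',) [5.12206e+02 2.98377e+02 8.20000e-02] 1.09 1.8
39.5 ('w3',) [5.10728e+02 2.98125e+02 8.20000e-02] 0.24 0.4
39.5 ('w1', 'w2', 'w3') [5.11706e+02 2.98356e+02 8.20000e-02] 0.79 2.0
41 ('w1',) [5.10761e+02 2.98350e+02 7.90000e-02] 0.54 0.8
41 ('w2',) [5.1176e+02 2.9834e+02 8.2000e-02] 1.28 2.1
41 ('w3',) [5.10507e+02 2.97024e+02 8.10000e-02] 0.33 0.6
41 ('w1', 'w2', 'w3') [5.11247e+02 2.98200e+02 8.10000e-02] 0.94 2.1
w1 lower inner 34.7 230 slope [4.0000e-03 3.4639e+01] upper outer -39.4 267 [ 3.0000e-03 -3.9422e+01] -y wall -284.1 93 +y 173.9 139 floor 0.32
w2 lower inner 34.2 370 slope [5.0000e-03 3.4234e+01] upper outer -39.4 444 [ 8.0000e-03 -3.9412e+01] -y wall -283.5 150 +y 167.6 197 floor 0.11
w3 lower inner 34.3 133 slope [5.0000e-03 3.4346e+01] upper outer -39.1 129 [ 3.0000e-03 -3.9166e+01] -y wall -296.5 208 +y 57.4 104 floor -0.01
```

Holder fit from depth and pixels: pocket centre ≈ (511.2, 298.2, 41), yaw ≈ 0.08. Blocks: near ≈ (438.6, 4), mid ≈ (558.6, 4.8), far ≈ (678.5, 5.6). Tray centre ≈ (507, -280). I'll start with the middle block.

```bash
cat >> h.py <<'E'
def down(yaw): return (Ro.from_euler('z',yaw)*Ro.from_euler('x',np.pi))
def go(pos,R):
    s=state(); c=Ro.from_euler('xyz',s['eef_rot'])
    rv=(R*c.inv()).as_rotvec()
    print('t',round(s['t'],2),'d',(np.array(pos)-s['tool_pos']).round(1),'rv',rv.round(3),'F',s['ft_force'].round(2),'gap',s['finger_gap'].round(1),'q',s['joint_pos'].round(2))
E
python3 -c "
from h import *
go([558.6,4.8,27],down(np.pi/2+.006))"
```

```text
Traceback (most recent call last):
  File "h.py", line 36, in go
    print('t',round(s['t'],2),'d',(np.array(pos)-s['tool_pos']).round(1),'rv',rv.round(3),'F',s['ft_force'].round(2),'gap',s['finger_gap'].round(1),'q',s['joint_pos'].round(2))
                                                                                                                           ^^^^^^^^^^^^^^^^^^^^^
AttributeError: 'float' object has no attribute 'round'
```

```bash
sed -i "s/s\['finger_gap'\].round(1)/round(float(s['finger_gap']),1)/" h.py
python3 -c "
from h import *
go([558.6,4.8,27],down(np.pi/2+.006))"
```

```text
t 2.48 d [   5.9   -3.5 -259.2] rv [-0.008  0.013 -0.014] F [-0.37  0.34  0.72] gap 91.2 q [-0.29  0.22  0.26  1.79 -0.07  1.13  1.59]
```

send_rows(
  commands=[
    [3, -2, -55, -0.008, 0.013, -0.014, 60],
    [3, -1, -55, 0, 0, 0, 60],
    [0, 0, -55, 0, 0, 0, 60],
    [0, 0, -50, 0, 0, 0, 60],
    [0, 0, -25, 0, 0, 0, 60],
    [0, 0, -10, 0, 0, 0, 60],
  ],
)

```text
t: 3.22
tool_pos: [558.3, 24.6, 36.1]
eef_rot: [3.13, -0.013, 1.598]
ft_force: [-0.4, -4.4, 4.3]
finger_gap: 59.8
```

```bash
python3 -c "
from h import *
go([558.6,4.8,27],down(np.pi/2+.006))"
```

```text
t 3.23 d [  0.3 -19.8  -9.1] rv [-0.013  0.011 -0.021] F [-0.42 -4.39  4.32] gap 59.8 q [-0.25  0.56  0.19  1.96 -0.19  0.62  1.67]
```

The tool drifted +y by 20 mm on the descent and one finger touched the rib. I'm backing up and correcting.

send_rows(
  commands=[
    [0, 0, 40, 0, 0, 0, 60],
    [0, -10, 15, -0.013, 0.011, -0.021, 60],
    [0, -10, 0, 0, 0, 0, 60],
    [0, 0, 0, 0, 0, 0, 60],
  ],
)

```text
t: 3.72
tool_pos: [558.0, 10.0, 94.2]
eef_rot: [3.14, -0.003, 1.585]
ft_force: [-0.7, 0.6, -0.2]
finger_gap: 59.8
```

```bash
python3 -c "
from h import *
go([558.6,4.8,27],down(np.pi/2+.006)); save('w4')"
```

```text
t 3.73 d [  0.6  -5.2 -67.2] rv [-0.003  0.001 -0.008] F [-0.66  0.61 -0.16] gap 59.8 q [-0.26  0.47  0.23  1.94 -0.16  0.75  1.65]
```

View pics/w4.png

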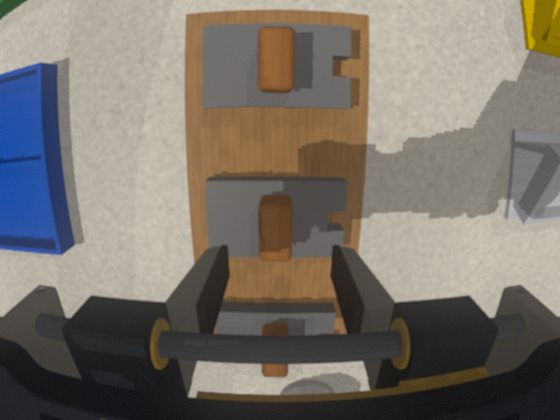

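The middle block's rib at (275,228) looks undisturbed. I'm descending in smaller steps.

send_rows(
  commands=[
    [0, -5, -20, -0.003, 0.001, -0.008, 60],
    [0, -1, -15, 0, 0, 0, 60],
    [0, 0, 0, 0, 0, 0, 60],
  ],
)

```text
t: 4.15
tool_pos: [557.3, 6.1, 57.1]
eef_rot: [-3.14, -0.002, 1.579]
ft_force: [1.4, -0.5, -1.3]
finger_gap: 59.8
```

```bash
python3 -c "
from h import *
go([558.6,4.8,27],down(np.pi/2+.006))"
```

```text
t 4.15 d [  1.3  -1.3 -30.1] rv [-0.002 -0.001 -0.002] F [ 1.38 -0.53 -1.25] gap 59.8 q [-0.24  0.53  0.22  1.95 -0.18  0.68  1.66]
```

send_rows(
  commands=[
    [1, -2, -14, 0, 0, -0.002, 60],
    [0, -1, -12, 0, 0, 0, 60],
    [0, 0, -4, 0, 0, 0, 60],
    [0, 0, 0, 0, 0, 0, 24],
    [0, 0, 0, 0, 0, 0, 20],
    [0, 0, 0, 0, 0, 0, 20],
    [0, 0, 0, 0, 0, 0, 20],
  ],
  grip_force=25,
)

```text
t: 5.03
tool_pos: [559.0, 4.4, 25.7]
eef_rot: [-3.141, -0.004, 1.578]
ft_force: [0.4, 2.7, -1.5]
finger_gap: 23.9
```

```bash
python3 -c "
from h import *
go([558.6,4.8,27],down(np.pi/2+.006))"
```

```text
t 5.03 d [-0.4  0.4  1.3] rv [-0.004 -0.    -0.001] F [ 0.36  2.7  -1.55] gap 23.9 q [-0.22  0.58  0.2   1.96 -0.2   0.62  1.68]
```

send_rows(
  commands=[
    [0, -6, 0, 0, 0, 0, 20],
    [0, -6, 0, 0, 0, 0, 20],
    [0, -6, 0, 0, 0, 0, 20],
    [0, -6, 0, 0, 0, 0, 20],
  ],
)

```text
t: 5.52
tool_pos: [558.9, -17.6, 25.8]
eef_rot: [-3.141, -0.006, 1.581]
ft_force: [0.3, 3.4, -1.2]
finger_gap: 23.6
```

```bash
python3 -c "
from h import *
s=state();print(s['ft_force'],s['tool_pos'],s['ft_torque'])"
```

```text
[ 0.30571885  3.41522731 -1.18018432] [558.9317124  -17.579101    25.81683532] [ 0.7837988  -0.04308885  0.06386743]
```

send_rows(
  commands=[
    [0, 6, 0, 0, 0, 0, 20],
    [0, 6, 0, 0, 0, 0, 20],
    [0, 6, 0, 0, 0, 0, 20],
    [0, 6, 0, 0, 0, 0, 20],
  ],
)

```text
t: 6.02
tool_pos: [558.7, -0.2, 25.7]
eef_rot: [-3.141, 0.001, 1.574]
ft_force: [0.2, -3.8, -1.4]
finger_gap: 24.0
```

```bash
python3 -c "
from h import *
s=state();print(s['ft_force'],s['tool_pos'],s['eef_rot'])"
```

```text
[ 0.16142306 -3.75918129 -1.41770023] [ 5.58734725e+02 -2.44417532e-01  2.57195664e+01] [-3.14149781e+00  6.75612597e-04  1.57428144e+00]
```

±3.6 N, so the middle block is medium. Next is the far block.

send_rows(
  commands=[
    [0, 0, 0, 0, 0, 0, 60],
    [0, 0, 0, 0, 0, 0, 60],
    [0, 0, 20, 0, 0, 0, 60],
    [0, 0, 25, 0, 0, 0, 60],
    [30, 2, 10, 0, 0, 0, 60],
    [35, 2, 0, 0, 0, 0, 60],
    [35, 2, 0, 0, 0, 0, 60],
    [15, 0, 0, 0, 0, 0, 60],
  ],
)

```text
t: 7.02
tool_pos: [676.6, 14.8, 84.3]
eef_rot: [3.141, -0.007, 1.582]
ft_force: [-0.1, 0.3, -1.1]
finger_gap: 59.7
```

```bash
python3 -c "
from h import *
go([678.5,5.6,27],down(np.pi/2+.006)); save('w5')"
```

```text
t 7.03 d [  1.9  -9.2 -57.3] rv [-0.007  0.001 -0.005] F [-0.14  0.3  -1.05] gap 59.7 q [-0.22  0.66  0.22  1.64 -0.19  0.87  1.66]
```

View pics/w5.png

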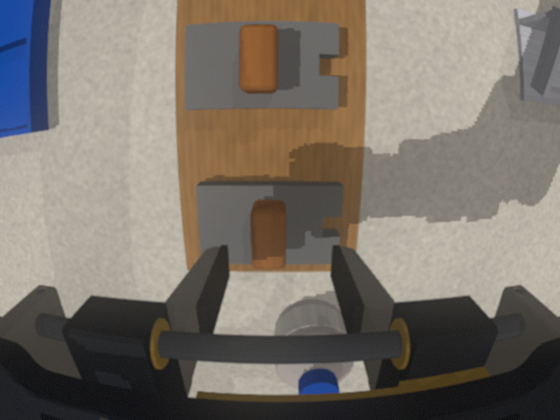

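send_rows(
  commands=[
    [1, -8, -12, -0.007, 0, -0.005, 60],
    [1, -3, -14, 0, 0, 0, 60],
    [0, 0, 0, 0, 0, 0, 60],
  ],
)

```text
t: 7.45
tool_pos: [677.5, 3.5, 55.4]
eef_rot: [-3.141, -0.0, 1.577]
ft_force: [0.4, 0.7, 0.3]
finger_gap: 60.2
```

```bash
python3 -c "
from h import *
go([678.5,5.6,27],down(np.pi/2+.006))"
```

```text
t 7.45 d [  1.    2.1 -28.4] rv [-0.    -0.001  0.   ] F [0.39 0.67 0.33] gap 60.2 q [-0.21  0.7   0.22  1.64 -0.19  0.83  1.67]
```

send_rows(
  commands=[
    [1, 1, -14, 0, 0, 0, 60],
    [0, 0, -12, 0, 0, 0, 60],
    [0, 0, -2, 0, 0, 0, 30],
    [0, 0, 0, 0, 0, 0, 20],
    [0, 0, 0, 0, 0, 0, 20],
    [0, 0, 0, 0, 0, 0, 20],
  ],
)

```text
t: 8.2
tool_pos: [678.0, 5.5, 25.5]
eef_rot: [-3.14, -0.001, 1.577]
ft_force: [-0.6, 1.6, -3.0]
finger_gap: 24.0
```

send_rows(
  commands=[
    [0, -6, 0, 0, 0, 0, 20],
    [0, -6, 0, 0, 0, 0, 20],
    [0, -6, 0, 0, 0, 0, 20],
    [0, -6, 0, 0, 0, 0, 20],
  ],
)

```text
t: 8.7
tool_pos: [677.8, -18.4, 25.6]
eef_rot: [-3.14, -0.003, 1.579]
ft_force: [0.0, 1.6, -1.6]
finger_gap: 23.5
```

send_rows(
  commands=[
    [0, 6, 0, 0, 0, 0, 20],
    [0, 6, 0, 0, 0, 0, 20],
    [0, 6, 0, 0, 0, 0, 20],
    [0, 6, 0, 0, 0, 0, 20],
  ],
)

```text
t: 9.2
tool_pos: [677.7, 2.3, 25.6]
eef_rot: [-3.14, 0.001, 1.575]
ft_force: [-0.1, -2.0, -0.8]
finger_gap: 23.7
```

About ±1.8 N, so it's the smooth one, to be confirmed if the near block drags hard. Next is the near block.

send_rows(
  commands=[
    [0, 0, 0, 0, 0, 0, 60],
    [0, 0, 0, 0, 0, 0, 60],
    [0, 0, 20, 0, 0, 0, 60],
    [0, 0, 30, 0, 0, 0, 60],
    [-45, 0, 15, 0, 0, 0, 60],
    [-50, 0, 0, 0, 0, 0, 60],
    [-50, 0, 0, 0, 0, 0, 60],
    [-50, 0, 0, 0, 0, 0, 60],
  ],
)

```text
t: 10.2
tool_pos: [484.7, 5.0, 101.0]
eef_rot: [3.128, -0.002, 1.577]
ft_force: [-0.3, -0.1, -0.4]
finger_gap: 59.7
```

send_rows(
  commands=[
    [-40, 0, 0, 0, 0, 0, 60],
    [0, 0, 0, 0, 0, 0, 60],
    [0, 0, 0, 0, 0, 0, 60],
  ],
)

```text
t: 10.58
tool_pos: [443.2, 5.2, 105.1]
eef_rot: [3.123, -0.005, 1.576]
ft_force: [-0.1, -0.2, -0.2]
finger_gap: 59.7
```

```bash
python3 -c "
from h import *
go([438.6,4.2,27],down(np.pi/2+.01)); save('w6')"
```

```text
t 10.57 d [ -4.6  -1.  -78.1] rv [-0.005  0.019  0.005] F [-0.08 -0.18 -0.23] gap 59.7 q [-0.3   0.28  0.25  2.21 -0.12  0.65  1.61]
```

View pics/w6.png

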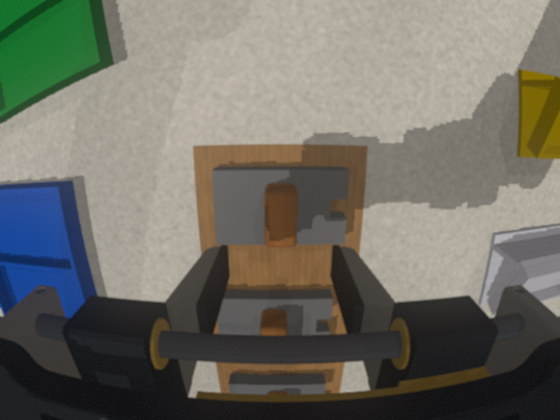

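Run:
```python
from h import *
im=load('w6');P=fcloud(im);x,y,z=[P[...,k] for k in range(3)]
H,S,V=cv2.split(cv2.cvtColor(im['frame'],cv2.COLOR_BGR2HSV))
m=(z>19)&(z<27)&(x<500)&(x>380)&(abs(y)<75)
print(m.sum(),np.median(z[m]),cv2.minAreaRect(P[m][:,:2].astype(np.float32)),np.percentile(P[m],[1,99],axis=0).round(1).tolist())
r=(z>50)&(z<58)&(x<500)&(x>380)&(abs(y)<40); print('rib',r.sum(),cv2.minAreaRect(P[r][:,:2].astype(np.float32)),P[r].mean(0))
# corner fit of body top, z fixed to depth
def rect(a,b): return np.array([(-a,-b,0),(-a,b,0),(a,b,0),(a,-b,0)],float)
```

```text
7748 22.960037619789674 ((438.3783264160156, 4.025936126708984), (65.08429718017578, 110.90283203125), 0.24706323444843292) [[406.5, -50.1, 21.2], [470.0, 58.0, 24.5]]
rib 1778 ((437.4280090332031, 3.8316869735717773), (42.83110427856445, 23.650863647460938), 1.2668012380599976) [436.39844273   4.06520116  53.4806206 ]
```

send_rows(
  commands=[
    [-3, -1, -18, -0.005, 0.019, 0.005, 60],
    [-2, -1, -18, 0, 0, 0, 60],
    [0, 0, -12, 0, 0, 0, 60],
    [0, 0, 0, 0, 0, 0, 60],
  ],
)

```text
t: 11.12
tool_pos: [443.8, 3.1, 56.7]
eef_rot: [3.137, 0.0, 1.581]
ft_force: [0.2, -0.1, 0.2]
finger_gap: 60.2
```

```bash
python3 -c "
from h import *
go([438.4,4.0,27],down(np.pi/2+.008))"
```

```text
t 11.12 d [ -5.4   0.9 -29.7] rv [ 0.     0.004 -0.002] F [ 0.21 -0.11  0.21] gap 60.2 q [-0.27  0.38  0.22  2.22 -0.16  0.55  1.65]
```

send_rows(
  commands=[
    [-4, 0, -4, 0, 0.004, 0, 60],
    [-2, 0, -14, 0, 0, 0, 60],
    [-1, 0, -8, 0, 0, 0, 60],
    [0, 0, 0, 0, 0, 0, 60],
  ],
)

```text
t: 11.62
tool_pos: [437.2, 3.2, 29.7]
eef_rot: [3.14, 0.0, 1.581]
ft_force: [-0.4, -0.7, 0.3]
finger_gap: 59.8
```

```bash
python3 -c "
from h import *
go([438.4,4.0,26],down(np.pi/2+.008))"
```

```text
t 11.62 d [ 1.2  0.8 -3.7] rv [ 0.     0.002 -0.002] F [-0.38 -0.66  0.29] gap 59.8 q [-0.25  0.43  0.2   2.24 -0.18  0.48  1.67]
```

send_rows(
  commands=[
    [1, 1, -4, 0, 0.002, -0.002, 60],
    [0, 0, 0, 0, 0, 0, 30],
    [0, 0, 0, 0, 0, 0, 20],
    [0, 0, 0, 0, 0, 0, 20],
    [0, 0, 0, 0, 0, 0, 20],
  ],
  grip_force=30,
)

```text
t: 12.25
tool_pos: [438.9, 5.0, 25.9]
eef_rot: [3.141, -0.001, 1.579]
ft_force: [-0.0, 1.7, -2.5]
finger_gap: 23.4
```

send_rows(
  commands=[
    [0, -6, 0, 0, 0, 0, 20],
    [0, -6, 0, 0, 0, 0, 20],
    [0, -6, 0, 0, 0, 0, 20],
    [0, -6, 0, 0, 0, 0, 20],
  ],
)

```text
t: 12.75
tool_pos: [438.9, -10.8, 26.3]
eef_rot: [-3.142, -0.009, 1.587]
ft_force: [0.5, 7.1, 0.3]
finger_gap: 23.7
```

send_rows(
  commands=[
    [0, 6, 0, 0, 0, 0, 20],
    [0, 6, 0, 0, 0, 0, 20],
    [0, 6, 0, 0, 0, 0, 20],
    [0, 6, 0, 0, 0, 0, 20],
  ],
)

```text
t: 13.25
tool_pos: [438.5, 8.3, 25.9]
eef_rot: [3.142, -0.003, 1.583]
ft_force: [-0.2, -7.6, -0.5]
finger_gap: 23.8
```

```bash
python3 -c "
from h import *
go([438.4,4.0,26],down(np.pi/2+.008)); save('w7')"
```

```text
t 13.25 d [-0.1 -4.3  0.1] rv [-0.003  0.    -0.004] F [-0.25 -7.64 -0.54] gap 23.8 q [-0.26  0.44  0.19  2.24 -0.19  0.47  1.67]
```

View pics/w7.png

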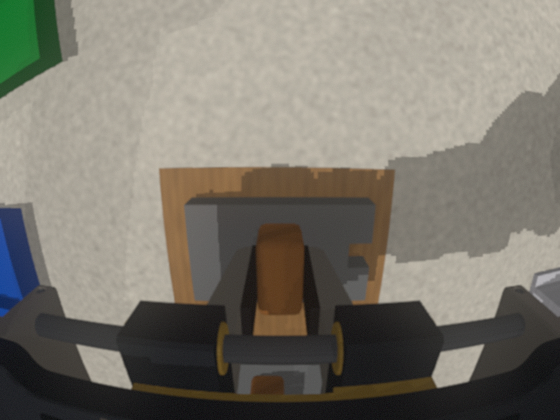

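±7.4 N, so the near block is coarse, the middle medium and the far smooth. I'll measure the block's pose in the hand from w7 before lifting.

Run:
```python
from h import *
im=load('w7');P=fcloud(im);s=state();R=Ro.from_euler('xyz',s['eef_rot']).as_matrix()
Q=(P-s['tool_pos'])@R  # tool frame
x,y,z=[Q[...,k] for k in range(3)]; wz=P[...,2]
m=(wz>20)&(wz<26)&(abs(x)<80)&(y<15)&(y>-60)
print('topz',np.median(wz[m]))
# rear edge: min y per x bin
xs=[];ys=[]
for b in np.arange(-50,50,4):
    k=m&(x>=b)&(x<b+4)
    if k.sum()>10: xs.append(b+2);ys.append(np.percentile(y[k],2))
print(np.round(ys,1));print('rear edge (exp -32)',np.polyfit(xs,ys,1).round(4))
k=m&(y<-5);print('x ext',np.percentile(x[k],[.5,99.5]).round(1))
r=(wz>51)&(wz<57)&(abs(x)<14)&(y<5)&(y>-40);print('rib rear',np.percentile(y[r],[1,5]).round(1),'ribx',np.percentile(x[r],[2,98]).round(1))
```

```text
topz 22.957910353691595
[-32.8 -32.8 -32.8 -32.9 -32.7 -33.  -33.1 -32.9 -33.  -32.9 -33.  -32.9
 -32.9 -33.  -33.  -32.9 -32.9 -32.8 -32.8 -32.7 -32.8 -32.9 -32.7 -32.9
 -32.9]
rear edge (exp -32) [ 4.00000e-04 -3.28766e+01]
x ext [-57.1  51.6]
rib rear [-22.4 -21.5] ribx [-13.3   9.7]
```

```bash
cat >> h.py <<'E'
PK=np.array([511.2,300.4,40.0]); PY=0.079; PR=pocketR(PY)
RT=Ro.from_matrix(PR)*down(np.pi/2)
def pk(h,dx=0.7,dy=0.,hz=25.5): return PK+PR@np.array([dx,dy,hz+h])
def pkpose():
    s=state(); q=PR.T@(s['tool_pos']-PK)-[0.7,0,25.5]; print('pocket-frame block pos',q.round(1),'Fp',(PR.T@s['ft_force']).round(1),'Tq',s['ft_torque'].round(2))
E
python3 -c "
from h import *
print(pk(0).round(1),pk(60).round(1)); go(pk(60),RT); print(RT.as_euler('xyz'))"
```

```text
[524.5 301.5  61.7] [554.4 303.8 113.7]
t 13.3 d [115.9 294.8  87.8] rv [-0.027  0.523  0.066] F [-0.67 -4.7  -1.2 ] gap 23.8 q [-0.26  0.44  0.19  2.24 -0.19  0.47  1.67]
[-2.61799388  0.          1.64979633]
```

send_rows(
  commands=[
    [0, 0, 15, 0, 0, 0, 20],
    [0, 0, 20, 0, 0, 0, 20],
    [0, 0, 30, 0, 0, 0, 20],
    [0, 0, 30, 0, 0, 0, 20],
    [0, 10, 30, 0, 0, 0, 20],
    [10, 30, 20, 0, 0, 0, 20],
  ],
  grip_force=40,
)

```text
t: 14.05
tool_pos: [440.1, 50.5, 174.3]
eef_rot: [-3.127, -0.003, 1.581]
ft_force: [1.5, 1.0, -7.7]
finger_gap: 23.7
```

```bash
python3 -c "
from h import *
go(pk(60),RT)"
```

```text
t 14.05 d [114.4 253.3 -60.6] rv [-0.026  0.509  0.068] F [ 1.54  0.96 -7.67] gap 23.7 q [-0.41  0.17  0.25  2.13 -0.06  0.86  1.46]
```

Lifted: the wrist reads −7.7 N, about the block's weight. Now carry it over and tilt.

send_rows(
  commands=[
    [20, 40, 0, -0.004, 0.08, 0.01, 20],
    [20, 45, 0, -0.004, 0.08, 0.01, 20],
    [20, 45, 0, -0.004, 0.08, 0.01, 20],
    [20, 45, 0, -0.004, 0.08, 0.01, 20],
    [20, 40, 0, -0.004, 0.08, 0.01, 20],
    [15, 30, -10, -0.004, 0.08, 0.01, 20],
    [0, 0, 0, 0, 0, 0, 20],
  ],
)

```text
t: 14.92
tool_pos: [552.8, 309.0, 164.0]
eef_rot: [-2.634, 0.001, 1.649]
ft_force: [-0.7, -0.6, -8.3]
finger_gap: 23.7
```

```bash
python3 -c "
from h import *
go(pk(60),RT)"
```

```text
t 14.93 d [  1.6  -5.2 -50.3] rv [-0.     0.016  0.001] F [-0.68 -0.62 -8.29] gap 23.7 q [-0.54  0.78  0.13  1.29 -0.26  1.56  1.29]
```

send_rows(
  commands=[
    [1, -3, -17, 0, 0.016, 0, 20],
    [0, -2, -17, 0, 0, 0, 20],
    [0, 0, -15, 0, 0, 0, 20],
    [-5, 0, -9, 0, 0, 0, 20],
    [-5, 0, -9, 0, 0, 0, 20],
    [0, 0, 0, 0, 0, 0, 20],
  ],
)

```text
t: 15.68
tool_pos: [542.3, 300.8, 94.6]
eef_rot: [-2.62, 0.002, 1.647]
ft_force: [0.1, -0.6, -8.6]
finger_gap: 23.8
```

```bash
python3 -c "
from h import *
go(pk(20),RT);pkpose(); im=save('w8'); save('s8','scene')
f=load('s8')['frame'];cv2.imwrite('pics/s8c.png',cv2.resize(f[100:240,270:430],None,fx=4,fy=4,interpolation=cv2.INTER_CUBIC))"
```

```text
t 15.68 d [ -7.8   1.5 -15.5] rv [0.002 0.002 0.003] F [ 0.14 -0.61 -8.58] gap 23.8 q [-0.53  0.84  0.12  1.36 -0.26  1.45  1.31]
pocket-frame block pos [-1.1 -2.1 37.3] Fp [ 4.4 -0.6 -7.4] Tq [ 0.15 -1.46 -0.06]
```

View pics/w8.png

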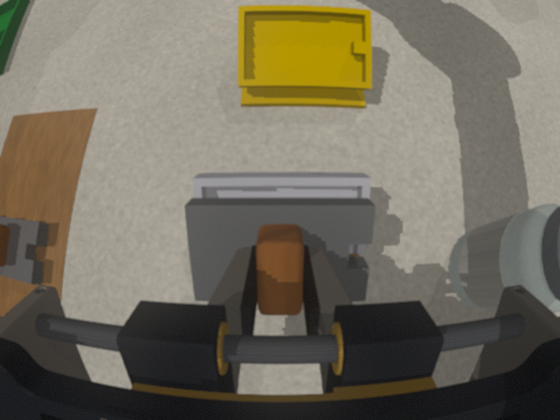

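View pics/s8c.png

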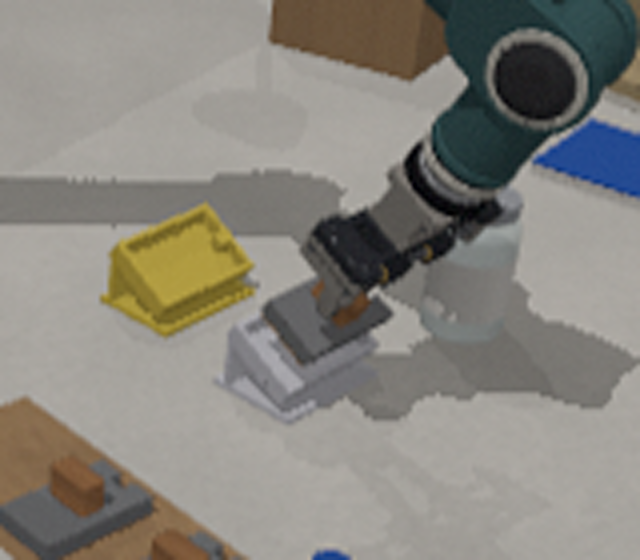

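Very useful view: holder rim top edge at (193–370, 175) and the block at (187–374, 200). I'll measure block against holder directly in this single view, where the camera bias cancels.

Run:
```python
from h import *
im=load('w8');P=fcloud(im);Q=(P-PK)@PR;x,y,z=[Q[...,k] for k in range(3)]
im2=cv2.resize(im['frame'][160:310,175:395],None,fx=3.5,fy=3.5,interpolation=cv2.INTER_CUBIC);cv2.imwrite('pics/w8c.png',im2)
bt=(z>52)&(z<66)&(abs(x)<60)&(abs(y)<80)
print('block top z',np.median(z[bt]),'exp',37.3+22)
k=bt&(x<-8)
print('block y ext',np.percentile(y[k],[.5,2,98,99.5]).round(1))
xs=np.arange(-50,50,5);e=[np.percentile(x[bt&(y>=b)&(y<b+5)],1) for b in xs if (bt&(y>=b)&(y<b+5)).sum()>10];print('block rear x (exp -32)',np.polyfit(xs[:len(e)],e,1).round(4))
r=(z>10)&(z<19)&(x<-25)&(x>-55)&(abs(y)<80)
print('rim z',np.median(z[r]),'rim y ext',np.percentile(y[r],[.5,2,98,99.5]).round(1),'rim x ext',np.percentile(x[r],[1,5,50]).round(1))
e=[];xx=[]
for b in np.arange(-60,60,5):
    kk=(y>=b)&(y<b+5)&(z>4)&(z<18)&(x<-30)&(x>-60)
    if kk.sum()>8: e.append(np.percentile(x[kk],3));xx.append(b+2.5)
print('rim outer (exp -39.75)',np.polyfit(xx,e,1).round(4),len(e))
fl=(abs(z)<6)&(x<-20)&(x>-33)&(abs(y)<40);print('floor z',np.median(z[fl]) if fl.sum() else None,fl.sum())
```

```text
block top z 59.484415803914715 exp 59.3
block y ext [-58.2 -56.7  48.7  50.3]
block rear x (exp -32) [ 2.80000e-03 -3.35419e+01]
rim z 14.680505962869612 rim y ext [-65.  -64.1  58.7  59.9] rim x ext [-40.6 -40.3 -37.2]
rim outer (exp -39.75) [ 2.00000e-04 -4.03594e+01] 24
floor z 0.7363578677168213 1308
```

View pics/w8c.png

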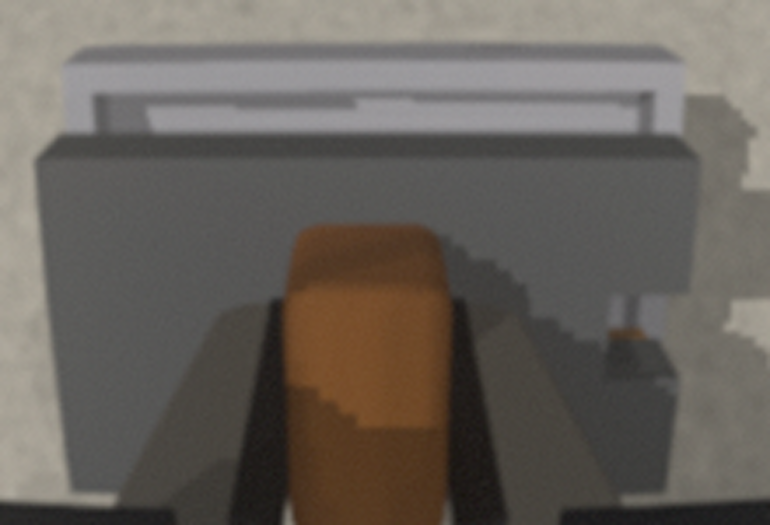

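Relative to the rim centre the block must shift about +1.0 in pocket x and +1.35 in pocket y.

```bash
cat >> h.py <<'E'
def pd(h,tx=-0.15,ty=-0.7):
    s=state(); q=PR.T@(s['tool_pos']-PK)-[0.7,0,25.5]; d=np.array([tx,ty,h])-q
    rv=(RT*Ro.from_euler('xyz',s['eef_rot']).inv()).as_rotvec()
    print('t',round(s['t'],2),'q',q.round(2),'world shift',(PR@d).round(1),'rv',rv.round(3),'Fp',(PR.T@s['ft_force']).round(1),'Tq',s['ft_torque'].round(2),'gap',round(float(s['finger_gap']),1))
E
python3 -c "
from h import *
pd(18)"
```

```text
t 15.78 q [-0.59 -1.91 38.72] world shift [-10.    0.4 -18.2] rv [0.001 0.005 0.003] Fp [ 4.2  1.  -6.5] Tq [ 0.17 -1.44 -0.02] gap 23.6
```

send_rows(
  commands=[
    [-4, 0.2, -7, 0.001, 0.004, 0.003, 20],
    [-4, 0.2, -7, 0, 0, 0, 20],
    [-2, 0, -4, 0, 0, 0, 20],
    [0, 0, 0, 0, 0, 0, 20],
  ],
)

```text
t: 16.27
tool_pos: [533.4, 301.9, 77.2]
eef_rot: [-2.62, -0.001, 1.65]
ft_force: [-0.1, 0.1, -8.5]
finger_gap: 23.5
```

```bash
python3 -c "
from h import *
pd(16.5)"
```

```text
t 16.27 q [-0.04 -0.26 17.79] world shift [-0.7 -0.5 -1.1] rv [-0.001  0.002  0.   ] Fp [ 4.2  0.1 -7.4] Tq [ 0.2  -1.45  0.04] gap 23.5
```

send_rows(
  commands=[
    [-1, -0.5, -1.8, 0, 0.001, 0, 20],
    [-1.5, -0.2, -2.6, 0, 0, 0, 20],
    [-1, 0, -1.8, 0, 0, 0, 20],
    [0, 0, 0, 0, 0, 0, 20],
  ],
)

```text
t: 16.77
tool_pos: [530.1, 301.2, 70.7]
eef_rot: [-2.62, -0.001, 1.65]
ft_force: [-1.2, 0.1, -7.9]
finger_gap: 23.6
```

```bash
python3 -c "
from h import *
pd(8)"
```

```text
t 16.77 q [ 0.26 -0.72 10.55] world shift [-1.6 -0.1 -2. ] rv [-0.001  0.002  0.   ] Fp [ 2.9  0.1 -7.4] Tq [ 0.15 -1.47  0.02] gap 23.6
```

send_rows(
  commands=[
    [-1.1, 0, -1.2, 0, 0.001, 0, 20],
    [-1, 0, -1.6, 0, 0, 0, 20],
    [0, 0, 0, 0, 0, 0, 20],
  ],
)

```text
t: 17.15
tool_pos: [528.0, 301.2, 67.9]
eef_rot: [-2.619, -0.002, 1.65]
ft_force: [-0.3, 0.7, -7.9]
finger_gap: 23.7
```

```bash
python3 -c "
from h import *
pd(5)"
```

```text
t 17.15 q [-0.13 -0.48  7.05] world shift [-1.  -0.3 -1.8] rv [-0.002  0.001  0.   ] Fp [ 3.7  0.8 -7. ] Tq [ 0.13 -1.43  0.03] gap 23.7
```

send_rows(
  commands=[
    [-1, -0.2, -1.8, 0, 0, 0, 20],
    [-1, 0, -1.75, 0, 0, 0, 20],
    [0, 0, 0, 0, 0, 0, 20],
  ],
)

```text
t: 17.52
tool_pos: [525.8, 301.0, 64.1]
eef_rot: [-2.619, -0.002, 1.65]
ft_force: [0.1, -0.4, -7.4]
finger_gap: 23.5
```

```bash
python3 -c "
from h import *
pd(1)"
```

```text
t 17.52 q [-0.1  -0.52  2.72] world shift [-0.9 -0.3 -1.5] rv [-0.002  0.001  0.   ] Fp [ 3.8 -0.4 -6.4] Tq [ 0.14 -1.47 -0.04] gap 23.5
```

send_rows(
  commands=[
    [-0.5, -0.2, -0.9, 0, 0, 0, 20],
    [-0.5, 0, -0.9, 0, 0, 0, 20],
    [-0.4, 0, -0.7, 0, 0, 0, 20],
    [0, 0, 0, 0, 0, 0, 20],
  ],
)

```text
t: 18.02
tool_pos: [525.0, 300.8, 62.5]
eef_rot: [-2.62, -0.002, 1.649]
ft_force: [0.1, 0.1, -6.6]
finger_gap: 23.4
```

```bash
python3 -c "
from h import *
pd(-0.5)"
```

```text
t 18.02 q [ 0.03 -0.71  0.87] world shift [-0.8 -0.1 -1.1] rv [-0.002  0.002  0.   ] Fp [ 3.3  0.1 -5.7] Tq [ 0.06 -1.29 -0.  ] gap 23.4
```

send_rows(
  commands=[
    [-0.5, 0, -0.9, 0, 0, 0, 20],
    [-0.5, 0, -0.9, 0, 0, 0, 20],
    [-0.5, 0, -0.9, 0, 0, 0, 20],
  ],
)

```text
t: 18.4
tool_pos: [525.0, 300.9, 62.2]
eef_rot: [-2.623, -0.002, 1.65]
ft_force: [2.3, 0.1, 2.9]
finger_gap: 23.6
```

```bash
python3 -c "
from h import *
pd(-0.5);im=save('w9')
P=fcloud(im);Q=(P-PK)@PR;x,y,z=[Q[...,k] for k in range(3)]
for b in (-50,-40,-30,20,30,40):
  k=(z>14)&(z<30)&(x>-28)&(x<-15)&(y>b)&(y<b+8);print(b,np.median(z[k]).round(2),end=' ')
for b in (-28,-20,-10,0):
  k=(z>14)&(z<30)&(x>b)&(x<b+6)&(y>-50)&(y<-35);print(b,np.median(z[k]).round(2),end=' ')
r=(z>10)&(z<18)&(x<-35)&(x>-39)&(abs(y)<55);print('rim',np.median(z[r]))
cv2.imwrite('pics/w9c.png',cv2.resize(im['frame'][160:310,175:395],None,fx=3.5,fy=3.5,interpolation=cv2.INTER_CUBIC))"
```

```text
t 18.4 q [ 0.17 -0.59  0.66] world shift [-0.8 -0.2 -0.8] rv [-0.003  0.005  0.   ] Fp [ 0.5 -0.1  3.6] Tq [-0.38 -0.55  0.2 ] gap 23.6
-50 22.79 -40 22.81 -30 22.8 20 22.91 30 22.97 40 22.96 -28 22.72 -20 22.9 -10 23.03 0 23.05 rim 14.818539170005241
```

View pics/w9c.png

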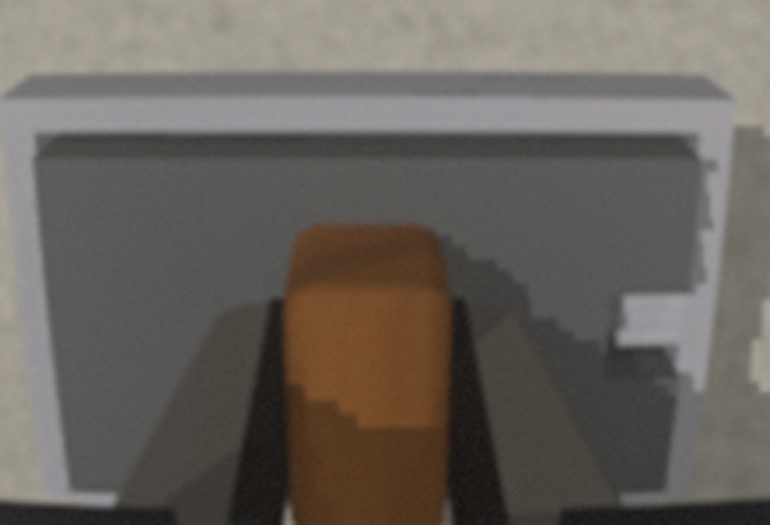

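Fully home: the block top stands 8.1 mm above the rim (expected 22 − 14 = 8), it is even all round, and the notch sits over the key at crop (655,318). Floor contact is about 11 N. Releasing and backing out along the pocket normal.

send_rows(
  commands=[
    [0, 0, 0, 0, 0, 0, 50],
    [0, 0, 0, 0, 0, 0, 50],
    [0, 0, 0, 0, 0, 0, 50],
    [5, 0.4, 9, 0, 0, 0, 50],
    [8, 0.6, 14, 0, 0, 0, 50],
    [12, 1, 22, 0, 0, 0, 50],
    [12, 1, 22, 0, 0, 0, 50],
    [10, 0, 25, 0, 0, 0, 60],
  ],
)

```text
t: 19.45
tool_pos: [572.4, 305.0, 159.2]
eef_rot: [-2.619, -0.004, 1.65]
ft_force: [0.3, -0.8, 0.3]
finger_gap: 57.9
```

```bash
python3 -c "
from h import *
go([558.6,4.8,130],down(np.pi/2+.006)); im=save('w10')
P=fcloud(im);Q=(P-PK)@PR;x,y,z=[Q[...,k] for k in range(3)]
for b in (-50,-30,20,35):
  k=(z>14)&(z<30)&(x>-28)&(x<-15)&(y>b)&(y<b+8);print(b,np.median(z[k]).round(2),end=' ')
for b in (-28,-10,10,22):
  k=(z>14)&(z<30)&(x>b)&(x<b+6)&(y>-50)&(y<-35);print(b,np.median(z[k]).round(2),end=' ')
r=(z>10)&(z<18)&(x<-35)&(x>-39)&(abs(y)<55);print('rim',np.median(z[r]))"
```

```text
t 19.45 d [ -13.8 -300.2  -29.2] rv [ 0.019 -0.523 -0.072] F [ 0.27 -0.75  0.34] gap 57.9 q [-0.52  0.82  0.13  1.23 -0.26  1.6   1.3 ]
-50 22.93 -30 22.71 20 22.61 35 22.66 -28 22.68 -10 22.89 10 22.86 22 22.9 rim 14.743465438464575
```

View pics/w10.png

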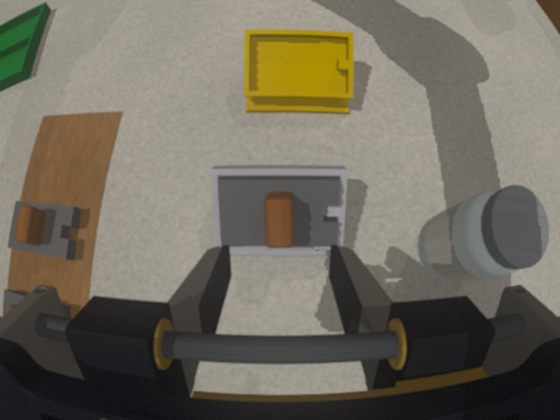

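The coarse block stays seated (block at (280,215), key in the notch). Now the medium block.

send_rows(
  commands=[
    [0, -40, 10, 0.003, -0.087, -0.012, 60],
    [-2, -50, 0, 0.003, -0.087, -0.012, 60],
    [-2, -50, 0, 0.003, -0.087, -0.012, 60],
    [-2, -50, 0, 0.003, -0.087, -0.012, 60],
    [-2, -50, 0, 0.003, -0.087, -0.012, 60],
    [-2, -45, 0, 0.003, -0.087, -0.012, 60],
    [0, 0, 0, 0, 0, 0, 60],
  ],
)

```text
t: 20.38
tool_pos: [566.7, 11.4, 176.7]
eef_rot: [3.11, -0.001, 1.574]
ft_force: [0.4, -0.1, 1.4]
finger_gap: 59.9
```

```bash
python3 -c "
from h import *
go([558.7,-0.2,26],down(np.pi/2+.004))"
```

```text
t 20.38 d [  -8.   -11.6 -150.7] rv [-0.001  0.031  0.001] F [ 0.36 -0.13  1.4 ] gap 59.9 q [-0.29  0.36  0.26  1.89 -0.12  0.88  1.6 ]
```

send_rows(
  commands=[
    [-4, -8, -30, -0.001, 0.031, 0.001, 60],
    [-2, -5, -30, 0, 0, 0, 60],
    [0, -2, -25, 0, 0, 0, 60],
    [0, 0, -10, 0, 0, 0, 60],
    [0, 0, 0, 0, 0, 0, 60],
  ],
)

```text
t: 21.0
tool_pos: [564.6, 1.2, 82.3]
eef_rot: [3.137, -0.004, 1.58]
ft_force: [-0.5, 0.1, 0.8]
finger_gap: 60.0
```

```bash
python3 -c "
from h import *
go([558.7,-0.2,26],down(np.pi/2+.004))"
```

```text
t 21.0 d [ -5.9  -1.4 -56.3] rv [-0.004  0.005 -0.005] F [-0.5   0.08  0.77] gap 60.0 q [-0.24  0.5   0.23  1.93 -0.17  0.73  1.67]
```

send_rows(
  commands=[
    [-4, -2, -16, -0.004, 0.005, -0.005, 60],
    [-2, -1, -16, 0, 0, 0, 60],
    [-1, -1, -14, 0, 0, 0, 60],
    [0, 0, -6, 0, 0, 0, 60],
    [0, 0, 0, 0, 0, 0, 60],
  ],
)

```text
t: 21.62
tool_pos: [558.2, -2.2, 28.2]
eef_rot: [3.14, -0.0, 1.575]
ft_force: [0.1, 0.7, 0.2]
finger_gap: 60.4
```

```bash
python3 -c "
from h import *
go([558.7,-0.2,26],down(np.pi/2+.004))"
```

```text
t 21.62 d [ 0.5  2.  -2.2] rv [-0.     0.001 -0.001] F [0.13 0.68 0.23] gap 60.4 q [-0.22  0.58  0.21  1.96 -0.2   0.62  1.69]
```

send_rows(
  commands=[
    [0, 2, -2, 0, 0, 0, 30],
    [0, 0, 0, 0, 0, 0, 20],
    [0, 0, 0, 0, 0, 0, 20],
    [0, 0, 0, 0, 0, 0, 20],
    [0, 0, 12, 0, 0, 0, 20],
    [0, 0, 25, 0, 0, 0, 20],
    [-5, -10, 30, 0, 0, 0, 20],
    [-15, -30, 15, 0, 0, 0, 20],
  ],
  grip_force=40,
)

```text
t: 22.62
tool_pos: [534.3, -37.6, 108.2]
eef_rot: [-3.135, -0.001, 1.581]
ft_force: [-0.1, -1.3, -6.8]
finger_gap: 24.0
```

send_rows(
  commands=[
    [-18, -48, 0, 0, 0, 0, 20],
    [-18, -48, 0, 0, 0, 0, 20],
    [-18, -48, 0, 0, 0, 0, 20],
    [-12, -45, 0, 0, 0, 0, 20],
    [-5, -35, 0, 0, 0, 0, 20],
    [0, 0, 0, 0, 0, 0, 20],
  ],
)

```text
t: 23.38
tool_pos: [454.2, -269.1, 109.3]
eef_rot: [-3.13, -0.002, 1.577]
ft_force: [-0.1, 0.3, -8.0]
finger_gap: 23.6
```

```bash
python3 -c "
from h import *
go([463.5,-278,31],down(np.pi/2+.004));save('w11')"
```

```text
t 23.38 d [  9.3  -8.9 -78.3] rv [-0.002 -0.012 -0.003] F [-0.09  0.29 -8.01] gap 23.6 q [ 0.22  0.42  0.31  2.   -0.17  0.77  2.21]
```

View pics/w11.png

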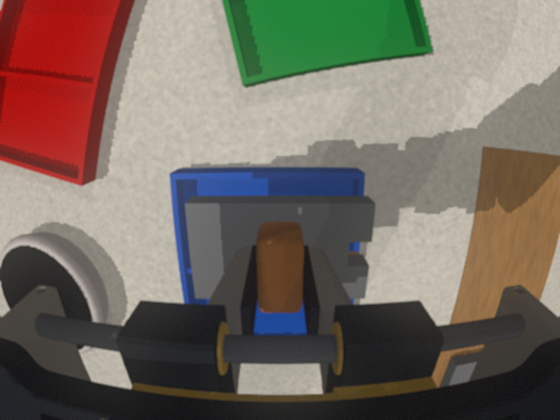

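The medium block is held over the blue tray's near bay; rim top-left (173,172), top-right (362,172). Lowering it.

send_rows(
  commands=[
    [4, -4, -14, -0.002, -0.012, -0.003, 20],
    [4, -4, -14, 0, 0, 0, 20],
    [2, -2, -12, 0, 0, 0, 20],
    [0, 0, 0, 0, 0, 0, 20],
  ],
)

```text
t: 23.92
tool_pos: [465.1, -272.9, 64.6]
eef_rot: [-3.139, -0.005, 1.582]
ft_force: [-0.4, 0.1, -8.0]
finger_gap: 23.4
```

```bash
python3 -c "
from h import *
go([463.5,-278,31],down(np.pi/2+.004))"
```

```text
t 23.93 d [ -1.6  -5.1 -33.6] rv [-0.005 -0.003 -0.007] F [-0.37  0.08 -8.03] gap 23.4 q [ 0.25  0.5   0.28  1.99 -0.22  0.68  2.25]
```

send_rows(
  commands=[
    [-1, -4, -9, -0.005, -0.003, -0.007, 20],
    [-1, -2, -9, 0, 0, 0, 20],
    [0, 0, -8, 0, 0, 0, 20],
    [0, 0, -4, 0, 0, 0, 20],
    [0, 0, 0, 0, 0, 0, 20],
  ],
)

```text
t: 24.55
tool_pos: [463.3, -279.2, 32.6]
eef_rot: [3.141, 0.0, 1.575]
ft_force: [-0.2, 0.4, -8.4]
finger_gap: 23.9
```

```bash
python3 -c "
from h import *
go([463.5,-278,31],down(np.pi/2+.004))"
```

```text
t 24.55 d [ 0.2  1.2 -1.6] rv [ 0.     0.001 -0.   ] F [-0.2   0.41 -8.35] gap 23.9 q [ 0.27  0.55  0.26  2.   -0.24  0.61  2.27]
```

send_rows(
  commands=[
    [0, 0, -1, 0, 0, 0, 20],
    [0, 0, -1, 0, 0, 0, 20],
    [0, 0, -1, 0, 0, 0, 20],
    [0, 0, 0, 0, 0, 0, 20],
  ],
)

```text
t: 25.05
tool_pos: [463.9, -279.5, 32.2]
eef_rot: [3.139, 0.0, 1.575]
ft_force: [0.9, -0.4, -8.6]
finger_gap: 24.0
```

send_rows(
  commands=[
    [0, 0, -2, 0, 0, 0, 20],
    [0, 0, -2, 0, 0, 0, 20],
    [0, 0, 0, 0, 0, 0, 20],
  ],
)

```text
t: 25.42
tool_pos: [464.4, -279.7, 32.4]
eef_rot: [3.137, -0.001, 1.575]
ft_force: [0.5, 0.1, -8.2]
finger_gap: 23.4
```

```bash
python3 -c "
from h import *
go([463.5,-278,31],down(np.pi/2+.004));im=save('w12');save('s12','scene');s=state();print(s['ft_torque'].round(2),s['joint_torque'].round(1),s['joint_vel'].round(3))
f=load('s12')['frame'];cv2.imwrite('pics/s12c.png',cv2.resize(f[180:300,140:290],None,fx=5,fy=5,interpolation=cv2.INTER_CUBIC))
P=fcloud(im);x,y,z=[P[...,k] for k in range(3)]
m=(x>425)&(x<470)&(y>-335)&(y<-300)&(z>15)&(z<45);print('block top',np.median(z[m]))
"
```

```text
t 25.43 d [-0.9  1.7 -1.4] rv [-0.001  0.004 -0.   ] F [ 0.51  0.13 -8.21] gap 23.4 q [ 0.28  0.56  0.26  2.   -0.25  0.61  2.27]
[ 0.    0.35 -0.03] [  0.  -47.6   3.7 -16.5  -0.1  -0.4  -0. ] [ 0.     0.003  0.003 -0.003  0.001  0.007  0.002]
block top 28.1314358577262
```

View pics/w12.png

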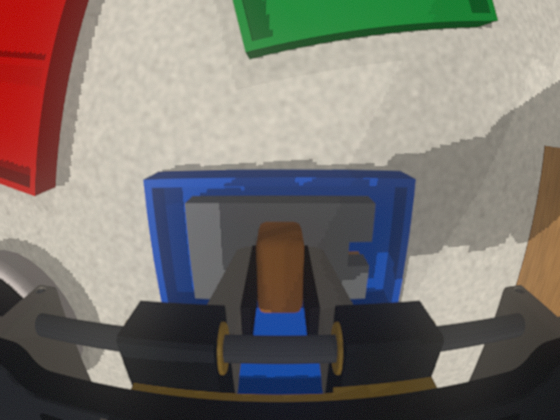

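View pics/s12c.png

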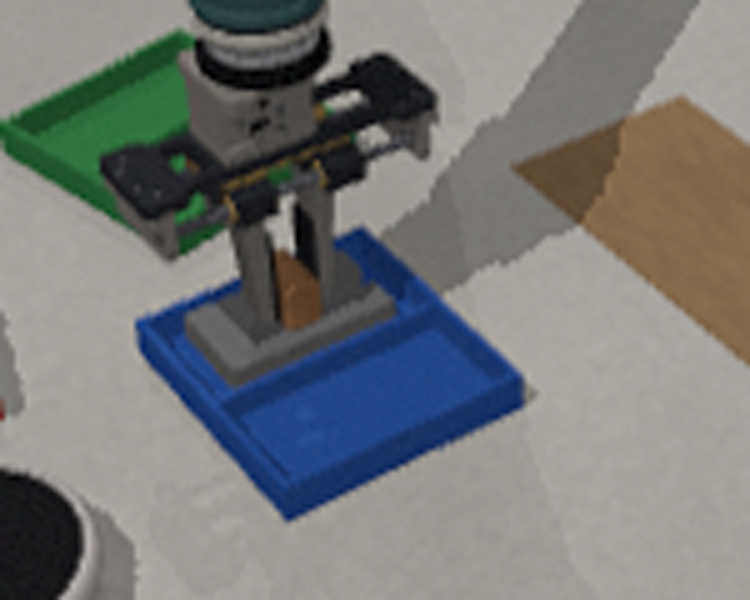

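The block is inside the near bay (w12: block at (280,245), rim all round), its underside within about 1 mm of the floor. Taking a slightly bigger step down.

send_rows(
  commands=[
    [-0.5, 0.5, -3, 0, 0.004, 0, 20],
    [0, 0, -3, 0, 0, 0, 20],
  ],
)

```text
t: 25.78
tool_pos: [464.5, -279.7, 32.0]
eef_rot: [3.141, -0.004, 1.575]
ft_force: [-12.4, 7.7, 34.2]
finger_gap: 23.7
```

It's on the floor. I'm easing off, then releasing.

send_rows(
  commands=[
    [0, 0, 1, 0, 0, 0, 20],
  ],
)

```text
t: 25.9
tool_pos: [464.9, -279.8, 33.4]
eef_rot: [3.14, -0.003, 1.575]
ft_force: [-0.1, -0.0, -8.3]
finger_gap: 23.9
```

send_rows(
  commands=[
    [0, 0, 0, 0, 0, 0, 50],
    [0, 0, 0, 0, 0, 0, 50],
    [0, 0, 0, 0, 0, 0, 60],
    [0, 0, 15, 0, 0, 0, 60],
    [0, 0, 25, 0, 0, 0, 60],
    [0, 10, 40, 0, 0, 0, 60],
    [15, 40, 20, 0, 0, 0, 60],
    [35, 45, 0, 0, 0, 0, 60],
  ],
)

```text
t: 26.9
tool_pos: [516.3, -189.2, 140.9]
eef_rot: [3.134, 0.002, 1.564]
ft_force: [0.7, -0.4, -0.4]
finger_gap: 59.9
```

send_rows(
  commands=[
    [40, 45, 0, 0, 0, 0, 60],
    [40, 45, 0, 0, 0, 0, 60],
    [40, 45, 0, 0, 0, 0, 60],
    [25, 35, 0, 0, 0, 0, 60],
    [10, 10, 0, 0, 0, 0, 60],
    [0, 0, 0, 0, 0, 0, 60],
  ],
)

```text
t: 27.65
tool_pos: [678.4, -0.2, 148.1]
eef_rot: [3.125, 0.003, 1.568]
ft_force: [0.2, 0.2, 0.9]
finger_gap: 59.9
```

```bash
python3 -c "
from h import *
go([677.7,2.3,26],down(np.pi/2+.004));save('w13');save('t13','top')"
```

```text
t 27.65 d [  -0.7    2.5 -122.1] rv [0.002 0.017 0.006] F [0.21 0.23 0.86] gap 59.9 q [-0.23  0.58  0.26  1.61 -0.17  0.96  1.65]
```

View pics/w13.png

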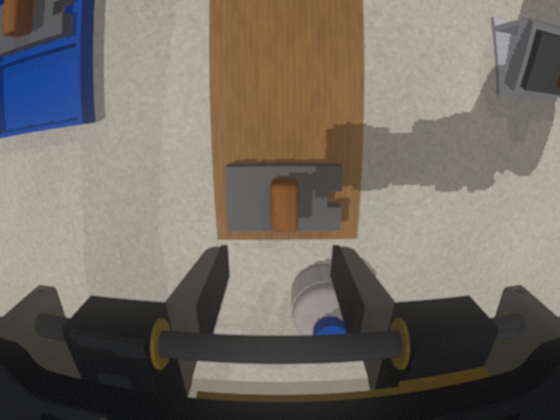

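The far, smooth block is at (284,200). Descending.

send_rows(
  commands=[
    [0, 0, -30, 0.002, 0.017, 0.006, 60],
    [0, 0, -30, 0, 0, 0, 60],
    [0, 0, -10, 0, 0, 0, 60],
    [0, 0, 0, 0, 0, 0, 60],
  ],
)

```text
t: 28.25
tool_pos: [675.5, -11.3, 79.3]
eef_rot: [3.141, 0.004, 1.561]
ft_force: [-0.6, 0.1, 0.7]
finger_gap: 60.4
```

```bash
python3 -c "
from h import *
go([677.7,2.3,26],down(np.pi/2+.004))"
```

```text
t 28.25 d [  2.2  13.6 -53.3] rv [0.004 0.    0.014] F [-0.57  0.1   0.73] gap 60.4 q [-0.2   0.66  0.24  1.64 -0.19  0.86  1.68]
```

send_rows(
  commands=[
    [2, 10, -8, 0.004, 0, 0.014, 60],
    [1, 4, -12, 0, 0, 0, 60],
    [0, 0, 0, 0, 0, 0, 60],
  ],
)

```text
t: 28.62
tool_pos: [679.8, 3.4, 60.5]
eef_rot: [3.138, -0.001, 1.576]
ft_force: [-0.5, -0.5, -0.0]
finger_gap: 60.1
```

```bash
python3 -c "
from h import *
go([677.7,2.3,26],down(np.pi/2+.004))"
```

```text
t 28.62 d [ -2.1  -1.1 -34.5] rv [-0.001  0.004 -0.001] F [-0.48 -0.52 -0.05] gap 60.1 q [-0.21  0.69  0.23  1.64 -0.2   0.83  1.68]
```

send_rows(
  commands=[
    [-1, -1, -15, 0, 0.004, 0, 60],
    [-1, 0, -14, 0, 0, 0, 60],
    [0, 0, -4, 0, 0, 0, 60],
    [0, 0, 0, 0, 0, 0, 60],
  ],
)

```text
t: 29.12
tool_pos: [677.4, 2.2, 24.8]
eef_rot: [-3.141, -0.001, 1.576]
ft_force: [-0.3, 0.5, 0.2]
finger_gap: 60.1
```

```bash
python3 -c "
from h import *
go([677.7,2.3,26],down(np.pi/2+.004))"
```

```text
t 29.12 d [0.3 0.1 1.2] rv [-0.001 -0.001 -0.001] F [-0.26  0.52  0.22] gap 60.1 q [-0.2   0.74  0.22  1.65 -0.21  0.78  1.69]
```

While holding it I'll repeat the drag, since 1.8 N was a bit above the smooth range.

send_rows(
  commands=[
    [0, 0, 1, 0, 0, 0, 30],
    [0, 0, 0, 0, 0, 0, 20],
    [0, 0, 0, 0, 0, 0, 20],
    [0, -6, 0, 0, 0, 0, 20],
    [0, -6, 0, 0, 0, 0, 20],
    [0, -6, 0, 0, 0, 0, 20],
    [0, -6, 0, 0, 0, 0, 20],
  ],
  grip_force=40,
)

```text
t: 30.0
tool_pos: [678.2, -20.9, 27.0]
eef_rot: [3.141, -0.003, 1.578]
ft_force: [0.4, 1.0, -0.6]
finger_gap: 23.7
```

send_rows(
  commands=[
    [0, 6, 0, 0, 0, 0, 20],
    [0, 6, 0, 0, 0, 0, 20],
    [0, 6, 0, 0, 0, 0, 20],
  ],
)

```text
t: 30.38
tool_pos: [678.0, -7.3, 27.0]
eef_rot: [3.141, 0.001, 1.573]
ft_force: [-0.2, -2.0, -0.5]
finger_gap: 23.8
```

Confirmed the lowest drag (±1.5 N). Carrying it to the far bay.

send_rows(
  commands=[
    [0, 0, 12, 0, 0, 0, 20],
    [0, 0, 25, 0, 0, 0, 20],
    [-5, -10, 30, 0, 0, 0, 20],
    [-15, -30, 15, 0, 0, 0, 20],
    [-25, -45, 0, 0, 0, 0, 20],
    [-25, -45, 0, 0, 0, 0, 20],
    [-25, -45, 0, 0, 0, 0, 20],
  ],
)

```text
t: 31.25
tool_pos: [574.5, -171.2, 105.3]
eef_rot: [-3.127, -0.007, 1.592]
ft_force: [0.5, -0.6, -9.2]
finger_gap: 23.5
```

send_rows(
  commands=[
    [-18, -45, 0, 0, 0, 0, 20],
    [-8, -30, 0, 0, 0, 0, 20],
    [0, 0, 0, 0, 0, 0, 20],
  ],
)

```text
t: 31.62
tool_pos: [541.5, -251.5, 104.2]
eef_rot: [-3.12, -0.007, 1.586]
ft_force: [0.7, 1.4, -9.0]
finger_gap: 24.0
```

```bash
python3 -c "
from h import *
go([551,-278,32],down(np.pi/2+.004));save('w14')"
```

```text
t 31.62 d [  9.5 -26.5 -72.2] rv [-0.007 -0.021 -0.011] F [ 0.68  1.42 -9.04] gap 24.0 q [ 0.17  0.53  0.27  1.82 -0.18  0.84  2.12]
```

View pics/w14.png

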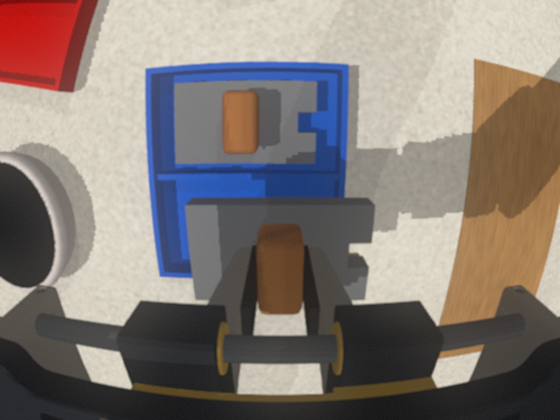

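The medium block lies in the near bay (240,122). Aligning over the far bay and lowering.

send_rows(
  commands=[
    [5, -14, -5, -0.007, -0.021, -0.011, 20],
    [4, -12, -8, 0, 0, 0, 20],
    [1, -2, -14, 0, 0, 0, 20],
    [0, 0, -10, 0, 0, 0, 20],
    [0, 0, 0, 0, 0, 0, 20],
  ],
)

```text
t: 32.3
tool_pos: [553.3, -274.1, 62.3]
eef_rot: [-3.139, -0.005, 1.582]
ft_force: [0.4, -1.2, -8.0]
finger_gap: 23.6
```

```bash
python3 -c "
from h import *
go([551,-278,32],down(np.pi/2+.004))"
```

```text
t 32.3 d [ -2.3  -3.9 -30.3] rv [-0.005 -0.002 -0.008] F [ 0.37 -1.23 -7.98] gap 23.6 q [ 0.22  0.61  0.25  1.8  -0.21  0.77  2.16]
```

send_rows(
  commands=[
    [-1, -3, -9, -0.005, -0.002, -0.008, 20],
    [-1, -1, -9, 0, 0, 0, 20],
    [0, 0, -6, 0, 0, 0, 20],
    [0, 0, 0, 0, 0, 0, 20],
  ],
)

```text
t: 32.8
tool_pos: [551.5, -277.6, 36.7]
eef_rot: [3.142, 0.0, 1.575]
ft_force: [0.2, 0.2, -8.7]
finger_gap: 23.9
```

```bash
python3 -c "
from h import *
go([551,-278,32],down(np.pi/2+.004))"
```

```text
t 32.8 d [-0.5 -0.4 -4.7] rv [ 0.  0. -0.] F [ 0.23  0.24 -8.75] gap 23.9 q [ 0.23  0.64  0.24  1.81 -0.22  0.71  2.17]
```

send_rows(
  commands=[
    [0, 0, -2, 0, 0, 0, 20],
    [0, 0, -2, 0, 0, 0, 20],
  ],
)

```text
t: 33.05
tool_pos: [552.1, -277.8, 33.2]
eef_rot: [3.14, 0.001, 1.575]
ft_force: [-0.8, -0.8, -9.0]
finger_gap: 23.8
```

send_rows(
  commands=[
    [0, 0, -1.5, 0, 0, 0, 20],
  ],
)

```text
t: 33.17
tool_pos: [552.3, -278.0, 32.0]
eef_rot: [3.14, 0.001, 1.575]
ft_force: [-1.6, 0.7, 0.5]
finger_gap: 24.1
```

In contact now; the floor carries the weight. Releasing in place.

send_rows(
  commands=[
    [0, 0, -0.5, 0, 0, 0, 20],
  ],
)

```text
t: 33.3
tool_pos: [552.5, -278.0, 32.0]
eef_rot: [3.139, 0.001, 1.575]
ft_force: [-0.7, -0.2, -3.4]
finger_gap: 23.9
```

send_rows(
  commands=[
    [0, 0, 0, 0, 0, 0, 50],
    [0, 0, 0, 0, 0, 0, 50],
    [0, 0, 0, 0, 0, 0, 60],
    [0, 0, 12, 0, 0, 0, 60],
    [0, 0, 25, 0, 0, 0, 60],
    [0, 0, 40, 0, 0, 0, 60],
    [0, 40, 40, 0, 0, 0, 60],
    [0, 50, 40, 0, 0, 0, 60],
  ],
)

```text
t: 34.3
tool_pos: [553.9, -192.9, 197.3]
eef_rot: [3.134, 0.006, 1.566]
ft_force: [1.3, 0.6, 0.2]
finger_gap: 59.9
```

send_rows(
  commands=[
    [0, 50, 10, 0, 0, 0, 60],
    [0, 30, 0, 0, 0, 0, 60],
    [0, 0, 0, 0, 0, 0, 60],
  ],
)

```text
t: 34.67
tool_pos: [556.9, -107.0, 215.3]
eef_rot: [3.121, 0.006, 1.572]
ft_force: [0.3, -0.6, -0.0]
finger_gap: 59.9
```

Run:
```python
from h import *
a=save('t15','top');b=save('s15','scene');c=save('w15')
cv2.imwrite('pics/s15c.png',cv2.resize(b['frame'][100:330,100:420],None,fx=2.4,fy=2.4,interpolation=cv2.INTER_CUBIC))
P=cloud(a);H,S,V=cv2.split(cv2.cvtColor(a['frame'],cv2.COLOR_BGR2HSV))
x,y,z=[P[...,k] for k in range(3)]
for nm,(x0,x1) in (('near bay',(430,497)),('far bay',(517,585))):
    m=(x>x0)&(x<x1)&(y>-340)&(y<-222)&(S<90)
    q=P[m];q=q[(q[:,2]>15)&(q[:,2]<40)]; print(nm,np.median(q,0).round(1),np.linalg.lstsq(np.c_[q[:,:2]-q[:,:2].mean(0),np.ones(len(q))],q[:,2],rcond=None)[0].round(4))
# bystanders before/after
o=load('top0');d=cv2.absdiff(o['frame'],a['frame']).max(2)
for nm,(u,v) in dict(bottle=(251,108),jar=(67,199),scale=(459,202)).items():
    s=np.s_[v-28:v+28,u-28:u+28]; sh=cv2.phaseCorrelate(cv2.cvtColor(o['frame'],6)[s].astype(np.float32),cv2.cvtColor(a['frame'],6)[s].astype(np.float32)); print(nm,np.round(sh[0],2),d[s].mean().round(1))
```

```text
near bay [ 463.8 -302.5   28.3] [7.40000e-03 5.20000e-03 2.83382e+01]
far bay [ 546.8 -312.3   28.5] [-1.92000e-02 -4.50000e-03  2.83582e+01]
bottle [-0.01 -0.03] 17.5
jar [0.03 0.  ] 18.2
scale [-0.01 -0.  ] 9.1
```

View pics/s15c.png

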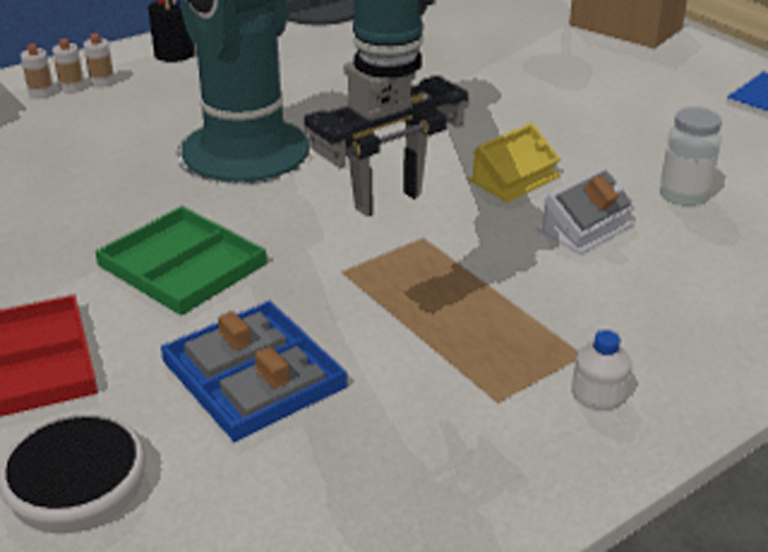

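View pics/w15.png

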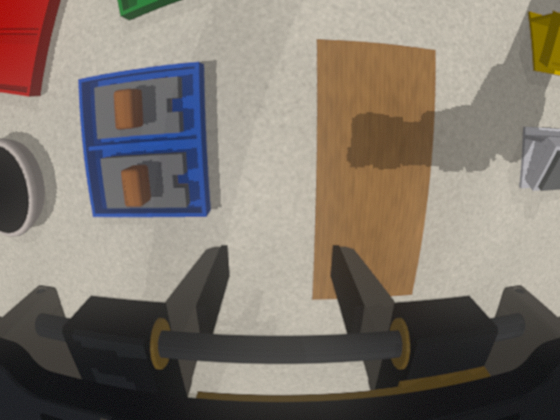

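Both blocks sit in their bays, the coarse one is in the grey holder, and bottle, jar and scale have not shifted. One last flatness check on the far-bay block with the wrist depth before handing in.

Run:
```python
from h import *
P=fcloud(load('w15'));x,y,z=[P[...,k] for k in range(3)]
for nm,xc in (('near',464),('far',552)):
    print(nm,[(dx,dy,np.median(z[(abs(x-xc-dx)<5)&(abs(y+280-dy)<6)&(z>15)&(z<45)]).round(1)) for dx in(-25,25) for dy in(-45,-28,30)])
s=state();print(s['t'],s['ft_force'].round(1)); sign_off()
```

```text
near [(-25, -45, np.float64(28.4)), (-25, -28, np.float64(28.1)), (-25, 30, np.float64(28.2)), (25, -45, np.float64(28.0)), (25, -28, np.float64(28.1)), (25, 30, np.float64(28.2))]
far [(-25, -45, np.float64(28.2)), (-25, -28, np.float64(28.3)), (-25, 30, np.float64(28.1)), (25, -45, np.float64(28.2)), (25, -28, np.float64(28.2)), (25, 30, np.float64(28.1))]
34.825 [-0.3 -0.9  0.8]
the job is handed in; nothing more can be done
```

All three blocks are where you asked, and I handed the job in at 34.8 s with the gripper clear of everything.

- **Drag test:** the near block resisted with about 7.4 N (coarse), the middle with 3.6 N (medium) and the far with 1.5–1.8 N (smooth). The smooth reading is above its stated 1.0 N ± 20%, but I dragged it twice and it was clearly the lowest.
- **Holder:** the coarse block is fully home with its notch over the key. Its top stood 8.1 mm above the rim against an expected 8, even all round, and was still so after release.
- **Tray:** the medium block is in the near bay and the smooth one in the far bay. Both tops read level to 0.4 mm, at 28.0–28.4 mm. That includes about 1 mm of camera height bias against the expected 27.
- **Bottle, jar and scale:** the bottle, jar and scale show no shift (under 0.05 px) between the first and last top pictures.

Three things did not go cleanly:
- On the first descent the tool drifted about 20 mm sideways and a finger touched the middle block's rib with about 6 N. It did no visible harm.
- I pressed the medium block onto the tray floor with about 40 N, then eased off a little too far. It was let go about 1 mm above the floor; the other two were released in contact.
- The wrist camera's sideways calibration was about 2 mm off. I corrected for it by measuring the block and holder in one view.

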